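Rock the angle gauge to its red mark on the ridged stud

TASK

Check the angle gauge: pick it up by its black grip tab and set it down upright on the round ridge of the blue stud block, with its sole centred on the ridge and its dial facing square along the ridge. Then rock it sideways on the ridge until its swinging black pointer settles on the red mark, and finish while still holding it there, with the sole resting on the ridge and not pressed down hard. Leave the things standing around where they are.

Things in the scene. Friction and masses are not known exactly. Their poses are not given: they have to be found in the camera images.
- gauge: angle gauge, 0.3 kg (varies): flat steel sole 36 (x) x 84 (y) x 9 mm thick, a grey round dial housing above it (76 mm across, 32 mm thick, centre 46 mm up, its top 84 mm up), white dial face on its -x side, and a black grip tab on top, 20 (x) x 24 (y) mm, from 84 to 122 mm up; stands upright on the bench at the start. Origin: centre of the sole's underside; z up through the tab, y along the sole, x out of its back
- gauge_grip (a point): centre of the tab where it is gripped, 105 mm above the gauge's underside (2 mm towards +x); axes as the gauge. Pinch the tab's 20 x 38 mm sides, across its 24 mm (the gauge's y)
- gauge_sole (a point): centre of the flat underside of the gauge; axes as the gauge
- pointer (a joint): angle of the pointer, a black pendulum that swings freely behind the window about an axle along the gauge's x, 58 mm above the underside, and always settles plumb within about half a second; 0 = towards the sole's middle, positive = towards the gauge's +y. When the gauge is leaned by an angle with its top towards its +y, the pointer settles at plus that angle
- mark (a joint): angle of the red mark on the dial about the same axle, same zero and sign as the pointer; between -0.38 and -0.22, so the gauge must lean with its top towards its -y; preset, differs each time and cannot be shifted
- pointer_tip (a point): tip of the pointer, 36 mm from its axle
- mark_mid (a point): middle of the red mark, 36 mm from the axle; pointer tip and mark_mid coincide when the pointer is on the mark
- stud: fixed stud block: blue block 70 (x) x 60 (y) mm on a dark foot plate 80 x 66 mm, block top 27 mm high, carrying along its x a bright steel ridge with round top (radius 14 mm, 62 mm long, axis of the round 31 mm above the bench) and, at y = -22 mm, a lower rib 32 mm high that the sole clears at leans up to 0.4 rad. Origin: centre of its underside; x along the ridge
- crown (a point): highest line of the ridge at its middle, 45 mm above the bench; axes as the stud block
- parts_cabinet: grey drawer cabinet that stands fixed between gauge and stud block: 225 mm tall, over the bench from x = 0.27 to 0.53 m and y = -0.11 to 0.20 m (top drawer partly open); keep the gauge and the gripper clear of it. Origin at its underside
- paste_jar1: small jar with green lid, 47 mm across, 36 mm high, a bystander; origin at the centre of its underside
- steel_bar: ground steel bar 18 x 100 x 18 mm lying on the bench, a bystander; origin at the centre of its underside
- loupe: small folding loupe 31 x 64 x 14 mm, a bystander; origin at its underside
- cut_ring: cut metal ring, 41 mm across, 16 mm high, a bystander; origin at the centre of its underside
There are look-alikes about, which are no part of the job. Leave any turquoise look-alike of the stud alone.

How it is judged:
By the outcome, as a careful person would: the job done as asked, in the order asked, and still so for the second after the job is handed in, while the arm keeps its last pose, push and grip.
It also fails if it takes over 45 s, if anything falls off the work surface, if the arm or the gripper's body presses on something with over 40 N, if the wrist force passes 120 N, or if a joint passes its speed limit or range.

ROBOT

A 7-joint arm with a two-finger parallel gripper is mounted at the origin on a cart in front of the work surface, level with it; the furniture and walls round the work are solid. World frame = base frame: x ahead of the robot, y to its left, z up, the work surface at z = 0. Lengths are in m, angles in rad, forces in N, time in s.
With the tool pointing down it reaches from about 0.4 to 0.925 m from the base axis. Payload 4.1 kg.
Tool frame: the origin (TCP) lies at the very end of the fingers, on their centre line; the grasp point (between the pads) lies 19 mm behind it (arm.grip_point_offset is the distance from the TCP to the grasp point, in m); z points along the fingers, y is the direction in which the jaws open and shut (so a half turn about z gives the same grasp; the last joint's range is limited). The gripper opens to 85 mm and grips with 20 to 120 N. Pads are 22 mm wide; open, the fingers measure 114 mm over their backs; the gripper's body (76 mm by 85 mm) begins 54 mm behind the grasp point. The pads swing forward as they close: fully open they stand 13 mm farther back than shut.
Start: joints at [1.145, 0.398, 0.045, 1.537, -0.019, 1.207, -0.051], TCP at [0.209, -0.616, 0.231] pointing down, gripper open.
Joint ranges: [-2.82, 2.82], [-0.49, 2.23], [-1.37, 1.46], [0, 2.46], [-1.36, 4.5], [0.23, 2], [-2.94, 2.94]. Speed limits (rad/s): [2.57, 2.57, 3.14, 3.14, 3.14, 3.14, 3.14].

INTERFACE

Orientations are given as a unit quaternion [w, x, y, z].
In Python, from plant import arm gives the robot as it stands.
- The arm moves only by the tool jog_arm, never from a script. Its argument "series" is a list of rows, each a list of 6 numbers: the shift along the tool's x, y, z in units of 30 mm (1.0 is 30 mm), then the turn, a rotation vector about the tool's x, y, z in units of 10 degrees (1.0 is 10 degrees). A call has 1 to 5 rows; each row is the pose to reach, as a shift and turn from the pose commanded when the call began, along the tool's axes at that moment; what a row does not reach only later rows make up. A row lasts 1/8 s, in which the tool goes at most 62.5 mm and 10.7 degrees, less where a joint would pass 70% of its speed; a pose out of reach is approached as far as the arm can. A call with a gripper value outside its range is refused whole. "gripper" is the finger opening in mm, from 0 to 85.4, set as the call begins (left out, the last holds). The fingers move at their own pace and stop on an object; "newtons" is the grip in N (left out, the last holds). Time passes only in rows, so rows that repeat a pose let the fingers close. It gives the time, the measured TCP pose, the force and the opening at its end, in the units of the state.
- arm.observe(): the state, without advancing time (a new reading comes with each control period).
- arm.capture(name): name is "side" or "top" or "wrist"; returns (picture, depth): 420x560x3 uint8, red, green, blue; 420x560 float32, m along the optical axis (not along the pixel's ray), 0 where there is no reading.
- arm.camera_params(name): a dict with "intrinsics" (3x3 intrinsics, pixels), "xyz" and "rotation" of the camera in the world. Camera axes: x right, y down, z forward; pixel columns grow to the right and rows downward; lengths in m; the calibration is good to about 2 mm. The wrist camera is an equidistant fisheye: a pixel r from the principal point sees the ray r / f radians off the axis. A picture is of the moment at which its call begins: read the wrist's pose just before it. camera_params takes no time and is no camera call; for the wrist camera it gives the pose at the moment of the call.
- arm.hand_in(): hands the job in, once; it reports no verdict.
The state is a dict: "time": time; "joint_pos": joint angles; "qd": joint speeds; "joint_torque": joint torques, N m; "position": TCP position; "ee_rot": TCP orientation; "force": force on the tool from outside, world axes, zero at the start; "moment": the same for the moment, N m; "finger_gap": finger opening in m.
Only numpy, scipy, OpenCV 4.12 (cv2) and the standard library are available. Lean on these libraries where they do the work, as an engineer would, in place of code of your own. Each camera call takes 0.05 s, during which the arm holds its last target.

## Working session

There is one attempt and no reset: what is moved stays moved. The work goes in short steps, Python scripts to look and compute and a tool call to move; the robot and the scene stay as the last step left them, time stands still between calls to the robot, and variables do not carry over. Pictures are saved under pics/ and viewed, and the job is handed in when it is done.

Besides the shell and the picture viewer there is one more tool, called after "Emit:" as name(argument=value, ...), one argument or row to a line, values as JSON. jog_arm: Moves the arm, as the interface text tells. Its arguments: {"type":"object","properties":{"series":{"type":"array","items":{"type":"array","items":{"type":"number"}}},"gripper":{"type":"number"},"newtons":{"type":"number"}},"required":["series"]}

```bash
ls; mkdir -p pics; python3 - <<'E'
from plant import arm
import cv2,numpy as np
print(arm.observe())
for n in ["side","top","wrist"]:
    p=arm.camera_params(n); print(n,p)
    im,d=arm.capture(n); cv2.imwrite(f"pics/{n}0.png",im[:,:,::-1]); np.save(f"pics/{n}0.npy",d)
E
```

```text
pics
{'time': 0.0, 'joint_pos': array([ 1.14498476,  0.39921004,  0.0450142 ,  1.53789502, -0.01868327,
        1.20685677, -0.0506905 ]), 'qd': array([-1.36138702e-03,  2.10144806e-04, -7.97009568e-04, -6.85760108e-05,
        6.90392197e-04,  8.14225641e-05,  9.44516669e-06]), 'joint_torque': array([-9.56683402e-05, -4.75117099e+01,  1.36494722e+00, -2.54217482e+01,
        1.15907026e-02,  9.43750347e-03, -3.66585226e-06]), 'position': array([ 0.20849124, -0.61499155,  0.2302447 ]), 'ee_rot': array([-9.46818973e-04,  9.86666656e-01,  1.62751224e-01, -2.29039574e-04]), 'force': array([-0.0190555 , -0.25504588,  0.70818779]), 'moment': array([0.03480307, 0.016142  , 0.05292554]), 'finger_gap': 0.08572478141512896}
side {'intrinsics': array([[383.55982149,   0.        , 286.45559981],
       [  0.        , 383.55982149, 214.7916212 ],
       [  0.        ,   0.        ,   1.        ]]), 'xyz': array([1.43040865, 0.61231483, 0.98765551]), 'rotation': array([-0.18736495,  0.37198932,  0.81844612, -0.39580838])}
top {'intrinsics': array([[441.97973837,   0.        , 273.23161952],
       [  0.        , 441.97973837, 215.68889767],
       [  0.        ,   0.        ,   1.        ]]), 'xyz': array([ 0.27473173, -0.14516392,  1.94312454]), 'rotation': array([-0.06062847,  0.71195047, -0.69765225,  0.05226905])}
wrist {'intrinsics': array([[325.1922621 ,   0.        , 281.64592484],
       [  0.        , 325.1922621 , 213.76098707],
       [  0.        ,   0.        ,   1.        ]]), 'xyz': array([ 0.2727928 , -0.5935973 ,  0.37286685]), 'rotation': array([ 0.10781918,  0.80537868, -0.57767486, -0.07766566])}
```

View pics/side0.png

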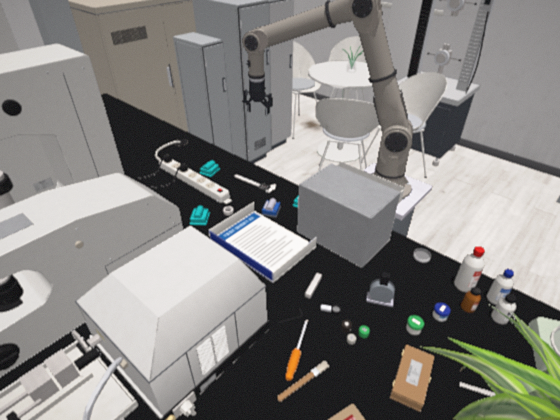

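View pics/top0.png

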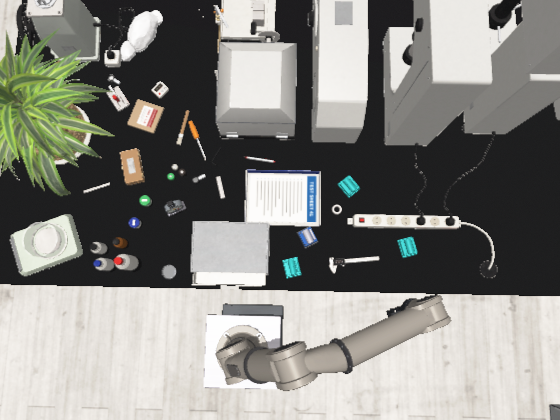

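View pics/wrist0.png

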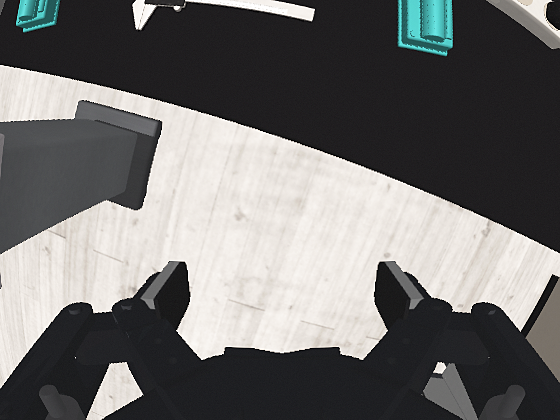

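```bash
cat > h.py <<'E'
import numpy as np,cv2
from scipy.spatial.transform import Rotation as R
def rot(q): return R.from_quat([q[1],q[2],q[3],q[0]]).as_matrix()
def px2w(p,u,v,d):
    K=p["intrinsics"]; c=np.stack([(u-K[0,2])/K[0,0]*d,(v-K[1,2])/K[1,1]*d,d],-1)
    return c@rot(p["rotation"]).T+p["xyz"]
def w2px(p,X):
    c=(np.atleast_2d(X)-p["xyz"])@rot(p["rotation"]); K=p["intrinsics"]
    return np.stack([c[:,0]/c[:,2]*K[0,0]+K[0,2],c[:,1]/c[:,2]*K[1,1]+K[1,2]],-1)
def cloud(p,d):
    v,u=np.mgrid[:d.shape[0],:d.shape[1]]
    return px2w(p,u,v,d)
E
python3 - <<'E'
import numpy as np,cv2
from h import *
from plant import arm
a=cv2.imread("pics/top0.png");b=cv2.imread("pics/side0.png")
c1=cv2.resize(a[180:240,140:210],None,fx=5,fy=5,interpolation=2)[:300,:350]
c2=cv2.resize(a[215:260,280:335],None,fx=6,fy=6,interpolation=2)
c3=cv2.resize(b[255:320,345:415],None,fx=5,fy=5,interpolation=2)
c4=cv2.resize(b[190:220,255:300],None,fx=7,fy=7,interpolation=2)
o=np.zeros((600,800,3),np.uint8)
for c,(x,y) in ((c1,(0,0)),(c2,(400,0)),(c3,(0,305)),(c4,(400,305))):
    c=c[:600-y,:800-x]; o[y:y+c.shape[0],x:x+c.shape[1]]=c
cv2.imwrite("pics/z.png",o)
for n in("top","side"):
    p=arm.camera_params(n);d=np.load(f"pics/{n}0.npy");W=cloud(p,d)
    pts=[(175,207),(307,237)] if n=="top" else [(380,290),(272,207)]
    for u,v in pts: print(n,u,v,W[v,u])
E
```

```text
top 175 207 [0.60328723 0.30107899 0.08644013]
top 307 237 [ 0.48998153 -0.26686099  0.04723754]
side 380 290 [0.62660101 0.32030225 0.06662424]
side 272 207 [ 0.50254709 -0.25133392  0.03601758]
```

View pics/z.png

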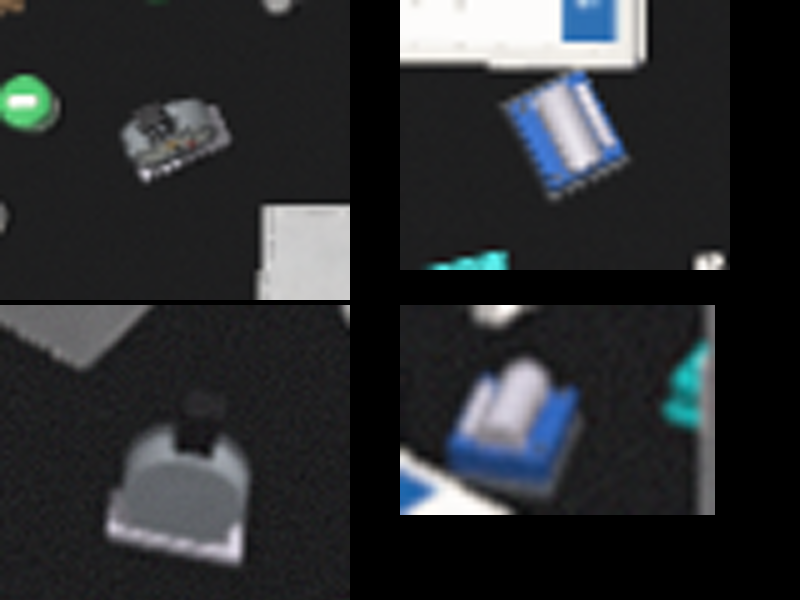

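```bash
cat >> h.py <<'E'
def target(pos,yaw,lean=0,tilt=0):
    # gauge frame yaw; lean about gauge x (positive=top to -y); tool x=gauge x, tool y=-gauge y, z down
    G=R.from_euler('z',yaw)*R.from_euler('x',lean)
    return np.array(pos),(G*R.from_matrix(np.diag([1.,-1,-1]))).as_matrix()
def plan(s,pos,Rt):
    R0=rot(s["ee_rot"]); d=R0.T@(np.array(pos)-s["position"])/0.03
    r=np.degrees(R.from_matrix(R0.T@Rt).as_rotvec())/10
    return np.round(np.r_[d,r],3)
E
python3 - <<'E'
import numpy as np,cv2
from h import *
from plant import arm
p=arm.camera_params("top");d=np.load("pics/top0.npy");W=cloud(p,d)
for lo,hi,(zl,zh) in (((.53,.2),(.70,.40),(.004,.2)),((.42,-.34),(.56,-.19),(.01,.2))):
    m=(W[...,0]>lo[0])&(W[...,0]<hi[0])&(W[...,1]>lo[1])&(W[...,1]<hi[1])&(W[...,2]>zl)&(W[...,2]<zh)&(d>0)
    P=W[m]; print(len(P),P.min(0),P.max(0),P.mean(0))
    for z0,z1 in ((.004,.025),(.025,.035),(.038,.06),(.06,.09),(.09,.13)):
        Q=P[(P[:,2]>z0)&(P[:,2]<z1)]
        if len(Q)>4:
            (c,s,a)=cv2.minAreaRect((Q[:,:2]*1000).astype(np.float32)); print(z0,len(Q),c,s,a)
s=arm.observe()
pos,Rt=target([.47,-.30,.33],np.radians(25)); print(plan(s,pos,Rt))
E
```

```text
503 [0.53111865 0.20074341 0.00401471] [0.69973969 0.39866481 0.13342785] [0.61626467 0.30359484 0.03050027]
0.004 340 (616.0938110351562, 299.23187255859375) (168.32925415039062, 197.544189453125) 0.7574766874313354
0.025 10 (602.5550537109375, 313.1863708496094) (6.378972053527832, 67.24214172363281) 22.984601974487305
0.038 26 (611.3941650390625, 316.19866943359375) (27.483448028564453, 75.4588394165039) 28.206443786621094
0.06 87 (613.3720703125, 315.5400695800781) (31.784866333007812, 71.6241226196289) 27.748491287231445
0.09 37 (615.0118408203125, 316.5954284667969) (20.842060089111328, 22.514312744140625) 20.86704444885254
270 [ 0.42078604 -0.33513026  0.01007724] [ 0.55973018 -0.19387078  0.05306418] [ 0.49789232 -0.27099117  0.03006174]
0.004 86 (489.7520446777344, -263.9273376464844) (147.0697479248047, 132.94790649414062) 3.801379442214966
0.025 92 (506.4514465332031, -289.2292785644531) (68.47857666015625, 102.80821228027344) 26.96014976501465
0.038 72 (509.1418151855469, -296.80072021484375) (61.60865020751953, 86.11888885498047) 25.919147491455078
[ 1.1628e+01 -7.1560e+00 -3.3060e+00 -8.0000e-03  0.0000e+00 -6.2700e-01]
```

Emit:
jog_arm(
  series=[
    [1.5, -1, -1],
    [3, -2, -2],
    [4.5, -3, -3],
    [6, -4, -3.3],
    [7.5, -5, -3.3],
  ],
)

```text
invalid input at $.series[0]: expected 6 numbers
```

Emit:
jog_arm(
  series=[
    [1.5, -1, -1, 0, 0, -0.2],
    [3, -2, -2, 0, 0, -0.4],
    [4.5, -3, -3, 0, 0, -0.6],
    [6, -4, -3, 0, 0, -0.6],
    [7.5, -5, -3, 0, 0, -0.6],
  ],
)

```text
time: 0.78
position: [0.3745, -0.3998, 0.3217]
ee_rot: [0.0, 0.977, 0.214, 0.0]
force: [0.3, -0.4, -0.6]
finger_gap: 0.0853
```

```bash
python3 - <<'E'
import numpy as np,cv2
from h import *
from plant import arm
p=arm.camera_params("wrist");s=arm.observe();print(s['time'],s['position'],p['xyz'],rot(p['rotation'])[:,2])
im,d=arm.capture("wrist"); cv2.imwrite("pics/w1.png",im[:,:,::-1]); np.savez("pics/w1.npz",d=d,**p)
E
```

```text
0.775 [ 0.37453567 -0.3998393   0.32171748] [ 0.43608265 -0.37157946  0.46422941] [-0.23825155 -0.11173921 -0.96475414]
```

View pics/w1.png

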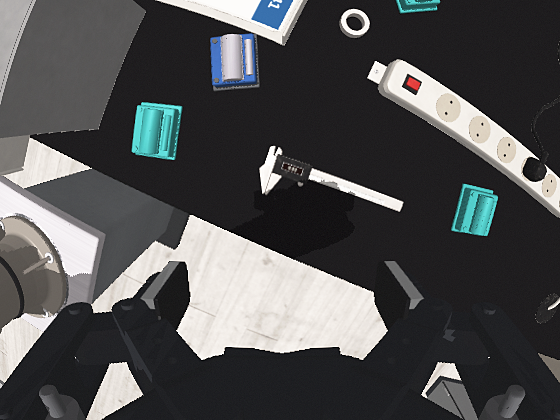

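Emit:
jog_arm(
  series=[
    [2, -1.2, 0, 0, 0, 0],
    [3.5, -2.1, 0, 0, 0, 0],
    [4.1, -2.5, 0, 0, 0, 0],
    [4.1, -2.5, 0, 0, 0, 0],
  ],
)

```text
time: 1.32
position: [0.4548, -0.28, 0.3211]
ee_rot: [-0.0, 0.976, 0.216, -0.0]
force: [0.8, -0.5, 0.7]
finger_gap: 0.0854
```

```bash
cat > wr.py <<'E'
import sys,numpy as np,cv2
from h import *
from plant import arm
n=sys.argv[1]
p=arm.camera_params("wrist");s=arm.observe();print(s['time'],s['position'],s['ee_rot'],s['force'],np.abs(s['qd']).max())
im,d=arm.capture("wrist"); cv2.imwrite(f"pics/{n}.png",im[:,:,::-1]); np.savez(f"pics/{n}.npz",d=d,pos=s['position'],ee=s['ee_rot'],**p)
E
python3 wr.py w2
```

```text
1.325 [ 0.45479484 -0.27999418  0.32109654] [-2.10684000e-04  9.76331458e-01  2.16279529e-01 -7.43078087e-05] [ 0.7603138  -0.46152346  0.73871126] 0.0632640425379554
```

View pics/w2.png

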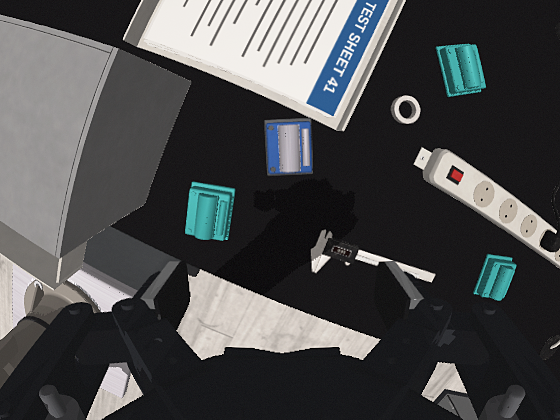

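```bash
cat >> h.py <<'E'
def fcloud(z):
    K=z["intrinsics"];d=z["d"];v,u=np.mgrid[:d.shape[0],:d.shape[1]]
    x=u-K[0,2];y=v-K[1,2];r=np.hypot(x,y)+1e-9;t=r/K[0,0]
    k=np.tan(t)/r
    c=np.stack([x*k*d,y*k*d,d],-1)
    return c@rot(z["rotation"]).T+z["xyz"]
def fproj(z,X):
    c=(np.atleast_2d(X)-z["xyz"])@rot(z["rotation"]);K=z["intrinsics"]
    h=np.hypot(c[:,0],c[:,1])+1e-12;t=np.arctan2(h,c[:,2])*K[0,0]
    return np.stack([c[:,0]/h*t+K[0,2],c[:,1]/h*t+K[1,2]],-1)
E
python3 - <<'E'
import numpy as np,cv2
from h import *
z=np.load("pics/w2.npz");W=fcloud(z);im=cv2.imread("pics/w2.png")
sub=W[115:180,258:322];col=im[115:180,258:322].astype(int)
print(np.percentile(sub[...,2],[1,10,30,50,70,90,99]))
Z=sub[...,2]
for z0,z1 in ((.02,.030),(.030,.034),(.036,.05),(.04,.05)):
    Q=sub[(Z>z0)&(Z<z1)]
    if len(Q)>4: print(z0,len(Q),Q.mean(0),cv2.minAreaRect((Q[:,:2]*1000).astype(np.float32)))
Q=sub[Z>.036]; c=Q[:,:2].mean(0);U,S,V=np.linalg.svd(Q[:,:2]-c);print(V[0],np.degrees(np.arctan(V[0,1]/V[0,0])),S)
hsv=cv2.cvtColor(im,cv2.COLOR_BGR2HSV)
m=(hsv[...,0]>105)&(hsv[...,0]<125)&(hsv[...,1]>90);m[:112]=0;m[182:]=0;m[:,:255]=0;m[:,325:]=0
Q=W[m];Q=Q[(Q[:,2]>.022)];print(len(Q),cv2.minAreaRect((Q[:,:2]*1000).astype(np.float32)))
cv2.imwrite("pics/z2.png",cv2.resize(im[105:190,245:335],None,fx=6,fy=6))
# box floor check
print(W[240,240],W[160,380])
E
```

```text
[-0.0017988  -0.00061064  0.00087229  0.02598196  0.02970485  0.04345187
  0.04563793]
0.02 1060 [ 0.49505602 -0.26739223  0.0269423 ] ((495.66754150390625, -271.905029296875), (70.87633514404297, 60.72343063354492), 25.692230224609375)
0.03 242 [ 0.50410793 -0.2890688   0.03163124] ((494.6693420410156, -273.50848388671875), (58.0614013671875, 51.14806365966797), 27.899017333984375)
0.036 934 [ 0.49581664 -0.27201935  0.04237526] ((495.1024475097656, -272.354736328125), (62.094764709472656, 26.536666870117188), 27.5767879486084)
0.04 754 [ 0.4957198  -0.27199566  0.04335999] ((495.1618957519531, -272.42266845703125), (62.29518127441406, 22.230667114257812), 28.504220962524414)
[-0.87915035 -0.4765445 ] 28.459960119015438 [0.55170898 0.22944149]
920 ((496.0128173828125, -272.1462707519531), (69.3386001586914, 60.40987014770508), 27.145570755004883)
[ 0.33709751 -0.26530969 -0.00069627] [ 0.53702097 -0.4025046  -0.00180902]
```

View pics/z2.png

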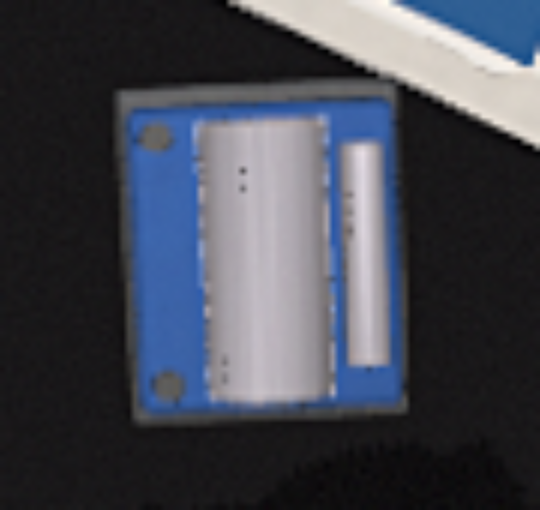

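Emit:
jog_arm(
  series=[
    [1.0, -1.6, -0.3, 0, 0, 0],
    [2.1, -3.2, -0.6, 0, 0, 0],
    [3.2, -4.8, -0.6, 0, 0, 0],
    [4.3, -6.4, -0.6, 0, 0, 0],
    [5.4, -8, -0.6, 0, 0, 0],
  ],
)

```text
time: 2.0
position: [0.5009, 0.0028, 0.3394]
ee_rot: [0.001, 0.977, 0.212, 0.0]
force: [0.5, 0.3, -1.1]
finger_gap: 0.0856
```

Emit:
jog_arm(
  series=[
    [1.0, -1.6, 0.3, 0, 0, 0],
    [2.1, -3.2, 0.6, 0, 0, 0],
    [3.2, -4.8, 0.6, 0, 0, 0],
    [4.5, -6.4, 0.6, 0, 0, 0],
    [5.5, -7.9, 0.6, 0, 0, 0],
  ],
)

```text
time: 2.62
position: [0.5536, 0.2872, 0.3206]
ee_rot: [0.001, 0.977, 0.212, -0.0]
force: [0.0, 0.4, 0.3]
finger_gap: 0.0852
```

```bash
python3 wr.py w3
```

```text
2.625 [0.55361307 0.28716059 0.32061253] [ 7.64285546e-04  9.77283116e-01  2.11936607e-01 -4.13958469e-05] [0.03046251 0.42742374 0.30637302] 0.7497634529620908
```

View pics/w3.png

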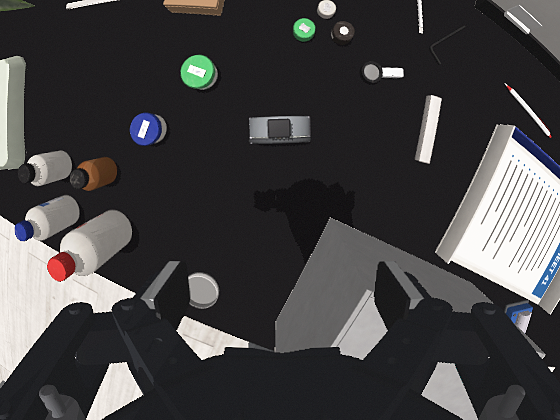

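Emit:
jog_arm(
  series=[
    [0.3, 0.3, 2.5, 0, 0, 0],
    [0.6, 0.6, 3, 0, 0, 0],
    [0.6, 0.6, 3, 0, 0, 0],
    [0.6, 0.6, 3, 0, 0, 0],
  ],
)

```text
time: 3.18
position: [0.5762, 0.2789, 0.2326]
ee_rot: [-0.0, 0.977, 0.213, 0.001]
force: [0.1, 0.5, 0.5]
finger_gap: 0.0855
```

```bash
python3 wr.py w4
```

```text
3.175 [0.57619734 0.27891022 0.23263693] [-2.01733040e-04  9.76997137e-01  2.13250688e-01  8.35462895e-04] [0.11863109 0.51531486 0.53690411] 0.02249306824446394
```

View pics/w4.png

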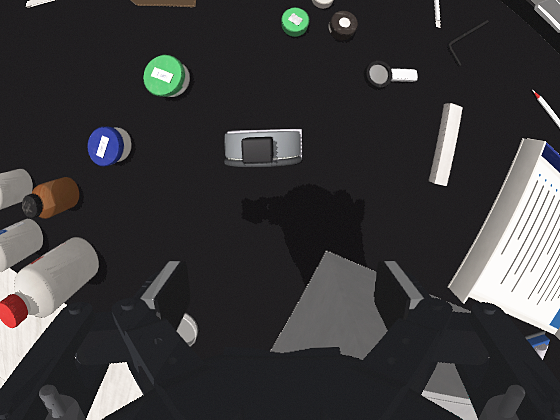

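```bash
python3 - <<'E'
import numpy as np,cv2
from h import *
for n,(r0,r1,c0,c1) in (("w3",(110,150,243,317)),("w4",(122,172,218,310))):
    z=np.load(f"pics/{n}.npz");W=fcloud(z);sub=W[r0:r1,c0:c1];Z=sub[...,2]
    print(n)
    for z0,z1 in ((.06,.09),(.075,.09),(.112,.13)):
        Q=sub[(Z>z0)&(Z<z1)]
        if len(Q)>4:
            c=Q[:,:2].mean(0);U,S,V=np.linalg.svd(Q[:,:2]-c)
            print(z0,len(Q),Q.mean(0),cv2.minAreaRect((Q[:,:2]*1000).astype(np.float32)),np.degrees(np.arctan(V[0,1]/V[0,0]))+90)
    if n=="w4": cv2.imwrite("pics/z4.png",cv2.resize(cv2.imread("pics/w4.png")[115:180,210:315],None,fx=7,fy=7))
E
```

```text
w3
0.06 1032 [0.61220101 0.31589441 0.07548158] ((612.0518188476562, 315.8947448730469), (32.07145690917969, 72.60517883300781), 25.852235794067383) 25.350941992502186
0.075 619 [0.61247763 0.3154649  0.07982923] ((611.9675903320312, 316.4195251464844), (31.73208236694336, 52.11615753173828), 25.81279754638672) 24.536052934413334
0.112 445 [0.61295233 0.31683833 0.1215761 ] ((612.7593383789062, 316.6829833984375), (20.334388732910156, 24.02965545654297), 24.34933090209961) 30.883730350276565
w4
0.06 1623 [0.6141507  0.31335108 0.07551478] ((612.0923461914062, 316.248779296875), (31.696809768676758, 72.25474548339844), 25.49562644958496) 25.768320221606317
0.075 982 [0.61404606 0.31382467 0.07978843] ((612.0730590820312, 316.241455078125), (31.41472625732422, 52.421104431152344), 24.93743896484375) 23.08301890972362
0.112 761 [0.61358907 0.31716378 0.12162351] ((613.39794921875, 317.30517578125), (20.296768188476562, 23.702695846557617), 26.820650100708008) 24.377345931280274
```

View pics/z4.png

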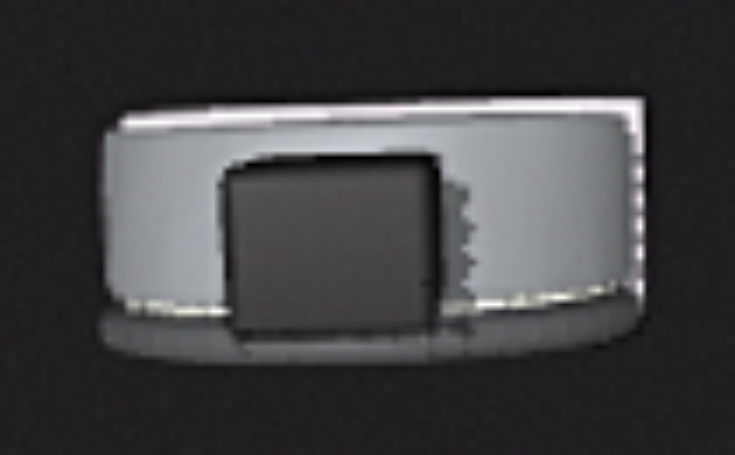

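```bash
python3 - <<'E'
import numpy as np
from h import *
from plant import arm
s=arm.observe()
print(plan(s,*target([.6131,.3170,.14],np.radians(25.7))))
print(plan(s,*target([.6131,.3170,.0865],np.radians(25.7))))
E
```

```text
[ 1.631e+00 -6.160e-01  3.116e+00 -1.000e-03 -1.700e-02 -1.020e-01]
[ 1.625e+00 -6.160e-01  4.899e+00 -1.000e-03 -1.700e-02 -1.020e-01]
```

Emit:
jog_arm(
  series=[
    [1.0, -0.4, 1, 0, 0, -0.1],
    [1.63, -0.62, 2, 0, -0.02, -0.1],
    [1.63, -0.62, 3.1, 0, -0.02, -0.1],
    [1.63, -0.62, 3.1, 0, -0.02, -0.1],
  ],
  gripper=50,
)

```text
time: 3.72
position: [0.6108, 0.3163, 0.1372]
ee_rot: [0.001, 0.975, 0.223, -0.003]
force: [-0.0, -0.9, -0.5]
finger_gap: 0.0498
```

```bash
python3 wr.py w5; python3 - <<'E'
import numpy as np
from h import *
from plant import arm
s=arm.observe()
print(s['finger_gap'],plan(s,*target([.6131,.3170,.0865],np.radians(25.7))))
E
```

```text
3.725 [0.6108458  0.31625811 0.13718225] [ 9.46620448e-04  9.74837014e-01  2.22892269e-01 -3.30698013e-03] [-0.04569716 -0.87109535 -0.45361549] 0.0460388447450607
0.049833355228671945 [0.04  0.014 1.758 0.    0.018 0.003]
```

View pics/w5.png

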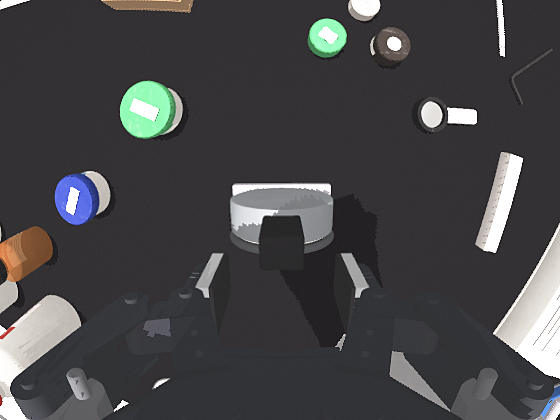

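Emit:
jog_arm(
  series=[
    [0.04, 0.01, 0.9, 0, 0.02, 0],
    [0.04, 0.01, 1.75, 0, 0.02, 0],
    [0.04, 0.01, 1.75, 0, 0.02, 0],
  ],
)

```text
time: 4.15
position: [0.613, 0.3166, 0.0866]
ee_rot: [0.0, 0.975, 0.223, -0.0]
force: [-0.4, 0.3, -0.1]
finger_gap: 0.0504
```

Emit:
jog_arm(
  series=[
    [0, 0, 0, 0, 0, 0],
    [0, 0, 0, 0, 0, 0],
    [0, 0, 0, 0, 0, 0],
    [0, 0, 0, 0, 0, 0],
  ],
  gripper=0,
  newtons=60,
)

```text
time: 4.65
position: [0.6144, 0.3184, 0.0886]
ee_rot: [-0.001, 0.975, 0.223, 0.002]
force: [-1.0, -0.1, 6.4]
finger_gap: 0.0231
```

```bash
python3 wr.py w6; python3 -c "
from plant import arm
s=arm.observe();print(s['finger_gap'],s['moment'])"
```

```text
4.65 [0.61442733 0.31837068 0.0886207 ] [-6.89254912e-04  9.74894422e-01  2.22655777e-01  2.18976341e-03] [-0.9514194  -0.14868161  6.36738462] 0.001046477795204277
0.023184549983481784 [-0.10165614  0.03571058 -0.08239326]
```

View pics/w6.png

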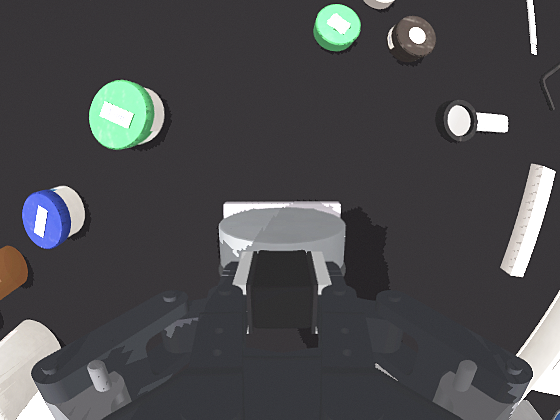

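Emit:
jog_arm(
  series=[
    [0, 0, -0.5, 0, 0, 0],
    [0, 0, -2, 0, 0, 0],
    [0, 0, -4, 0, 0, 0],
    [0, 0, -6, 0, 0, 0],
    [0, 0, -8, 0, 0, 0],
  ],
  newtons=80,
)

```text
time: 5.32
position: [0.6123, 0.3164, 0.3276]
ee_rot: [0.0, 0.975, 0.223, -0.001]
force: [1.0, 0.2, -3.5]
finger_gap: 0.0225
```

Emit:
jog_arm(
  series=[
    [0, 0, -1, 0, 0, 0],
    [0, 0, -1.4, 0, 0, 0],
    [0, 0, -1.4, 0, 0, 0],
  ],
)

```text
time: 5.7
position: [0.6128, 0.3168, 0.3672]
ee_rot: [0.0, 0.975, 0.223, -0.0]
force: [-0.4, -0.2, -4.1]
finger_gap: 0.0229
```

```bash
python3 wr.py w7; python3 - <<'E'
import numpy as np
from h import *
from plant import arm
s=arm.observe()
print(s['finger_gap'])
for X in ([.56,.0,.37],[.4955,-.2723,.37],[.4955,-.2723,.23]): print(plan(s,*target(X,np.radians(28))))
E
```

```text
5.7 [0.61275329 0.31682233 0.3672249 ] [ 2.58846487e-04  9.74889042e-01  2.22690630e-01 -4.14832270e-04] [-0.39488862 -0.24054175 -4.07266544] 0.03846924711290723
0.023218218112579455
[-6.158e+00  8.743e+00 -1.120e-01  3.000e-03  1.700e-02 -2.260e-01]
[-1.2036e+01  1.5985e+01 -9.0000e-02  3.0000e-03  1.7000e-02 -2.2600e-01]
[-1.2022e+01  1.5983e+01  4.5770e+00  3.0000e-03  1.7000e-02 -2.2600e-01]
```

View pics/w7.png

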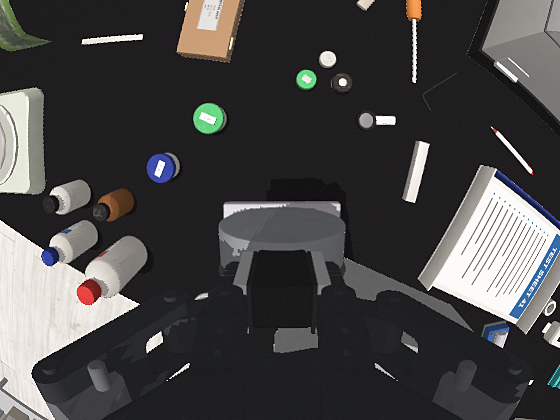

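```bash
python3 - <<'E'
import numpy as np
from h import *
from plant import arm
s=arm.observe()
print(plan(s,*target([.43,-.305,.37],np.radians(28))))
E
```

```text
[-1.4476e+01  1.6019e+01 -8.3000e-02  3.0000e-03  1.7000e-02 -2.2600e-01]
```

Emit:
jog_arm(
  series=[
    [-1, 1.1, -0.2, 0, 0, 0],
    [-2.3, 2.6, -0.2, 0, 0, 0],
    [-3.6, 4.1, -0.2, 0, 0, -0.1],
    [-4.9, 5.6, -0.2, 0, 0, -0.2],
    [-6.2, 7.0, -0.2, 0, 0.02, -0.22],
  ],
)

```text
time: 6.38
position: [0.5349, 0.0443, 0.3713]
ee_rot: [-0.001, 0.971, 0.241, -0.0]
force: [1.0, -0.6, -4.5]
finger_gap: 0.0226
```

Emit:
jog_arm(
  series=[
    [-1.3, 1.4, 0, 0, 0, 0],
    [-2.7, 2.8, 0, 0, 0, 0],
    [-4.1, 4.3, 0, 0, 0, 0],
    [-5.5, 5.8, 0, 0, 0, 0],
    [-6.9, 7.3, 0, 0, 0, 0],
  ],
)

```text
time: 7.0
position: [0.4544, -0.2448, 0.3709]
ee_rot: [-0.002, 0.97, 0.241, 0.0]
force: [1.4, -0.7, -3.4]
finger_gap: 0.0226
```

Emit:
jog_arm(
  series=[
    [-0.8, 1.2, 0, 0, 0, 0],
    [-1.1, 1.6, 0.8, 0, 0, 0],
    [-1.1, 1.6, 2.2, 0, 0, 0],
    [-1.1, 1.6, 3.2, 0, 0, 0],
    [-1.1, 1.6, 3.2, 0, 0, 0],
  ],
)

```text
time: 7.62
position: [0.4469, -0.2996, 0.2725]
ee_rot: [-0.004, 0.97, 0.241, -0.002]
force: [0.6, 0.2, -3.0]
finger_gap: 0.0231
```

Emit:
jog_arm(
  series=[
    [0, 0, 0, 0, 0, 0],
    [0, 0, 0, 0, 0, 0],
  ],
)

```text
time: 7.88
position: [0.4507, -0.3015, 0.2785]
ee_rot: [0.001, 0.97, 0.241, 0.003]
force: [0.8, 0.3, -3.8]
finger_gap: 0.0226
```

```bash
python3 wr.py w8
```

```text
7.875 [ 0.45071814 -0.30146018  0.27849494] [6.31545652e-04 9.70434222e-01 2.41350634e-01 2.62543721e-03] [ 0.793437    0.28766276 -3.75048628] 0.00189483788394182
```

View pics/w8.png

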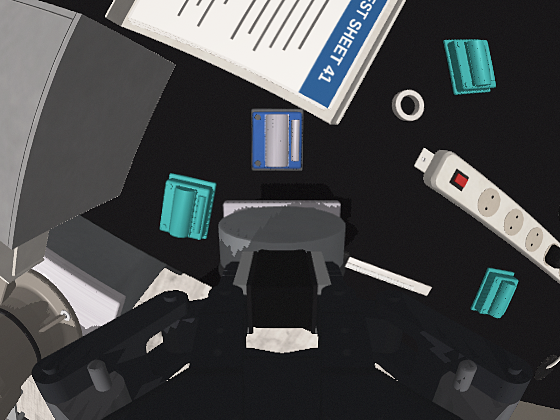

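```bash
cat > stud.py <<'E'
import sys,numpy as np,cv2
from h import *
from scipy.optimize import least_squares
def ana(n,r0,r1,c0,c1):
    z=np.load(f"pics/{n}.npz");W=fcloud(z);sub=W[r0:r1,c0:c1];Z=sub[...,2]
    Q=sub[(Z>.036)&(Z<.05)]
    # cylinder fit
    def f(q):
        x0,y0,a,zc=q; dd=-(Q[:,0]-x0)*np.sin(a)+(Q[:,1]-y0)*np.cos(a)
        return np.hypot(dd,Q[:,2]-zc)-.014
    c=Q.mean(0); r=least_squares(lambda q:np.r_[f(q),((q[0]-c[0])*np.cos(q[2])+(q[1]-c[1])*np.sin(q[2]))],[c[0],c[1],.49,.031],loss='soft_l1',f_scale=.001)
    a=r.x[2];al=(Q[:,:2]-r.x[:2])@[np.cos(a),np.sin(a)]
    mid=(np.percentile(al,.5)+np.percentile(al,99.5))/2
    print(n,len(Q),"axis",r.x[:2],"yaw",np.degrees(a),"zc",r.x[3],"len",np.ptp(al),"centre",r.x[:2]+mid*np.array([np.cos(a),np.sin(a)]))
    B=sub[(Z>.02)&(Z<.030)];print(cv2.minAreaRect((B[:,:2]*1000).astype(np.float32)))
    B=sub[(Z>.004)];print(cv2.minAreaRect((B[:,:2]*1000).astype(np.float32)))
if __name__=="__main__":
    ana("w2",115,180,258,322); ana("w8",103,176,245,307)
E
python3 stud.py
python3 - <<'E'
import numpy as np,cv2
from h import *
z=np.load("pics/w8.npz");W=fcloud(z);R0=rot(z['ee']);
T=(W-z['pos'])@R0
for v,u in ((206,240),(206,285),(206,330),(225,285),(300,283)): print(v,u,T[v,u]*1000)
m=np.abs(T[...,2]-.08)<.012
m&=(np.abs(T[...,0])<.06)&(np.abs(T[...,1])<.06)
Q=T[m];print(len(Q),Q.min(0),Q.max(0),Q.mean(0))
im=cv2.imread("pics/w8.png");cv2.imwrite("pics/z8.png",cv2.resize(im[190:340,205:360],None,fx=4,fy=4)[:600,:800])
E
```

```text
w2 934 axis [ 0.49582733 -0.27204009] yaw 27.27254328982689 zc 0.030758310002109025 len 0.06202546966697646 centre [ 0.49535119 -0.27228555]
((495.66754150390625, -271.905029296875), (70.87633514404297, 60.72343063354492), 25.692230224609375)
((500.9356689453125, -276.49615478515625), (84.70028686523438, 78.24484252929688), 24.658838272094727)
w8 1148 axis [ 0.49486827 -0.27236528] yaw 27.287735379479862 zc 0.030689205270033843 len 0.061316949230381695 centre [ 0.49488575 -0.27235626]
((495.44464111328125, -272.25933837890625), (68.76617431640625, 60.039058685302734), 27.74822425842285)
((499.8047180175781, -272.1017150878906), (87.03364562988281, 69.51094055175781), 27.272300720214844)
206 240 [ 12.73060152 -28.98988485  79.94820437]
206 285 [13.69790861  2.82693413 75.80433028]
206 330 [12.77661344 34.78332027 79.58043526]
225 285 [13.64473328  2.34124335 31.69979269]
300 283 [  3.44605093   0.90629921 -33.19426721]
1256 [ 0.00514008 -0.04148866  0.06803274] [0.01595583 0.04247512 0.0879796 ] [0.0134377  0.00060986 0.07959594]
```

View pics/z8.png

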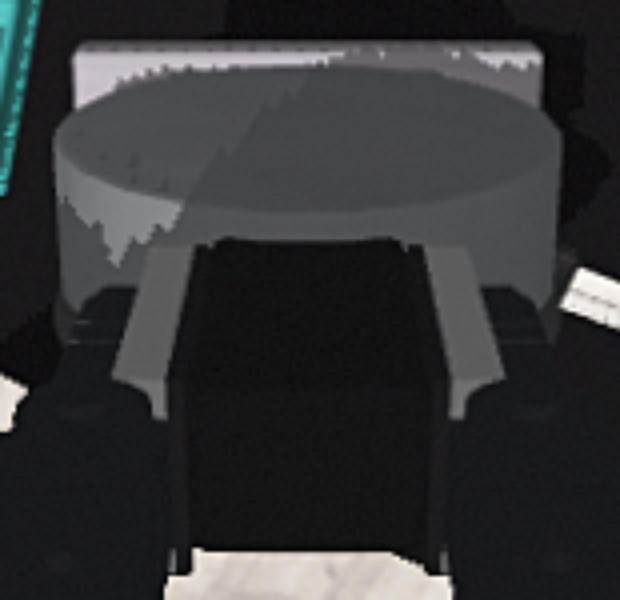

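```bash
python3 - <<'E'
import numpy as np
from h import *
from plant import arm
s=arm.observe()
print(plan(s,*target([.4968,-.2712,.20],np.radians(27.3))))
print(plan(s,*target([.4968,-.2712,.150],np.radians(27.3))))
E
```

```text
[ 1.818 -0.176  2.623  0.014 -0.027  0.063]
[ 1.81  -0.181  4.289  0.014 -0.027  0.063]
```

Emit:
jog_arm(
  series=[
    [0.9, -0.1, 0.4, 0, 0, 0],
    [1.8, -0.18, 1.2, 0, -0.02, 0.06],
    [1.8, -0.18, 2.6, 0, -0.02, 0.06],
    [1.81, -0.18, 3.6, 0, -0.02, 0.06],
    [1.81, -0.18, 3.6, 0, -0.02, 0.06],
  ],
)

```text
time: 8.55
position: [0.4942, -0.2701, 0.1676]
ee_rot: [-0.001, 0.972, 0.236, -0.002]
force: [0.1, 1.1, -3.4]
finger_gap: 0.0225
```

Emit:
jog_arm(
  series=[
    [0, 0, 0, 0, 0, 0],
    [0, 0, 0, 0, 0, 0],
  ],
)

```text
time: 8.8
position: [0.4971, -0.2714, 0.1713]
ee_rot: [0.001, 0.972, 0.236, 0.002]
force: [0.3, -0.4, -3.6]
finger_gap: 0.023
```

```bash
python3 wr.py w9;  python3 - <<'E'
import numpy as np,cv2
from h import *
from plant import arm
s=arm.observe()
print(s['finger_gap'],s['force'],plan(s,*target([.4968,-.2712,.1336],np.radians(27.3))))
im,d=arm.capture("side");cv2.imwrite("pics/s9.png",cv2.resize(im[170:235,235:335,::-1],None,fx=7,fy=7,interpolation=2))
E
```

```text
8.8 [ 0.4970607  -0.27142275  0.17134457] [0.00141075 0.97173053 0.23608362 0.00151914] [ 0.27409797 -0.41756861 -3.6474088 ] 0.008723939472331198
0.022915490589459554 [ 0.03866002  0.01581207 -3.24295505] [-1.000e-03 -7.000e-03  1.248e+00  1.700e-02 -1.100e-02  1.000e-03]
```

View pics/w9.png

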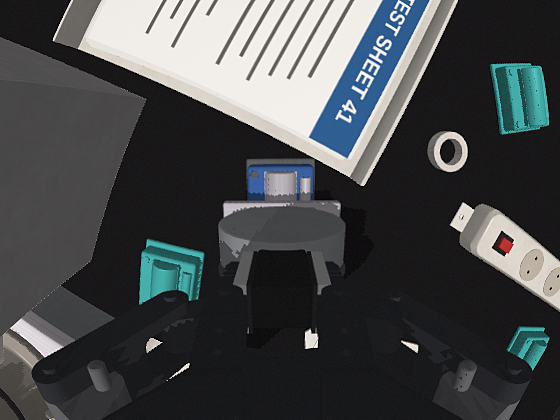

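View pics/s9.png

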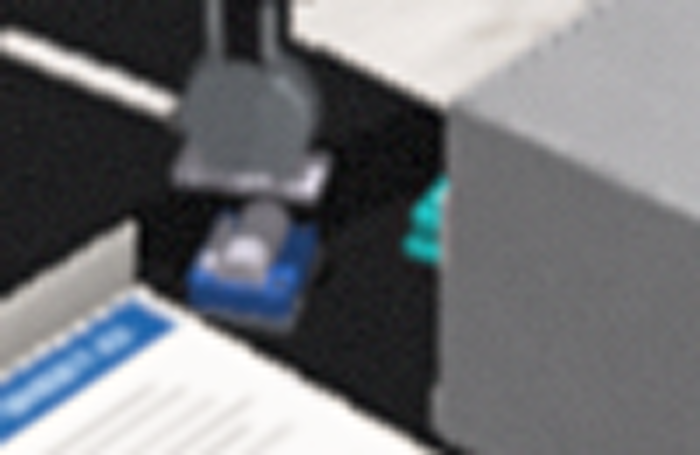

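Emit:
jog_arm(
  series=[
    [0, 0, -1.5, 0, 0, 0],
    [0, 0, -3.5, 0, 0, -1],
    [0, 0, -5.5, 0, 0, -2],
    [0, 0, -7.5, 0, 0, -3],
    [0, 0, -9.5, 0, 0, -4],
  ],
)

```text
time: 9.52
position: [0.4953, -0.2704, 0.4571]
ee_rot: [0.001, 0.831, 0.557, 0.0]
force: [1.9, -1.0, -4.3]
finger_gap: 0.0228
```

```bash
python3 - <<'E'
import numpy as np
from h import *
from plant import arm
s=arm.observe(); print(s['joint_pos'],s['position'])
print(plan(s,*target([.76,.2,.5],np.radians(180))),plan(s,*target([.76,.2,.5],np.radians(212))))
E
```

```text
[ 0.74098031  0.17896602 -0.38611931  1.35014202  0.0677533   1.62339241
 -0.02582935] [ 0.49533204 -0.27040759  0.45707113]
[ 1.7856e+01  2.2020e+00 -1.4360e+00  4.0000e-03  1.3000e-02 -1.1234e+01] [ 1.7856e+01  2.2020e+00 -1.4360e+00  1.0000e-03  1.5000e-02 -1.4434e+01]
```

Emit:
jog_arm(
  series=[
    [1.8, 0.2, -0.5, 0, 0, -1],
    [3.6, 0.4, -1, 0, 0, -2],
    [5.4, 0.6, -1.4, 0, 0, -3],
    [7.2, 0.9, -1.4, 0, 0, -4],
    [9, 1.1, -1.4, 0, 0, -5],
  ],
)

```text
time: 10.15
position: [0.6309, -0.0331, 0.497]
ee_rot: [0.001, 0.518, 0.855, 0.0]
force: [0.2, -0.8, -4.0]
finger_gap: 0.0231
```

```bash
python3 - <<'E'
import numpy as np
from h import *
from plant import arm
s=arm.observe(); print(s['joint_pos'],s['position'])
print(plan(s,*target([.76,.2,.5],np.radians(180))),plan(s,*target([.76,.2,.5],np.radians(212))))
E
```

```text
[ 0.39685669  0.35520511 -0.63741703  1.07721419  0.21363279  1.76863982
  0.3145658 ] [ 0.63090541 -0.03314333  0.49702897]
[ 4.894e+00  7.414e+00 -9.600e-02  2.000e-03  1.000e-02 -6.240e+00] [ 4.894e+00  7.414e+00 -9.600e-02 -1.000e-03  1.100e-02 -9.440e+00]
```

Emit:
jog_arm(
  series=[
    [0.9, 1.3, 0, 0, 0, -1],
    [1.8, 2.6, 0, 0, 0, -2],
    [2.7, 4, 0, 0, 0, -3],
    [3.6, 5.4, 0, 0, 0, -4],
    [4.5, 6.8, 0, 0, 0, -5],
  ],
)

```text
time: 10.78
position: [0.7505, 0.1794, 0.4965]
ee_rot: [0.0, 0.109, 0.994, 0.0]
force: [1.8, -1.3, -3.1]
finger_gap: 0.0229
```

Emit:
jog_arm(
  series=[
    [0, 0, 0, 0, 0, -1],
    [0, 0, 0, 0, 0, -2],
    [0, 0, 0, 0, 0, -3],
    [0, 0, 0, 0, 0, -4],
    [0, 0, 0, 0, 0, -4.4],
  ],
)

```text
time: 11.4
position: [0.7495, 0.179, 0.4966]
ee_rot: [0.0, -0.271, 0.963, -0.0]
force: [0.7, -0.5, -4.0]
finger_gap: 0.0231
```

Emit:
jog_arm(
  series=[
    [0, 0, 0, 0, 0, 0],
    [0, 0, 0, 0, 0, 0],
    [0, 0, 0, 0, 0, 0],
  ],
)

```text
time: 11.78
position: [0.7495, 0.1793, 0.4962]
ee_rot: [0.0, -0.27, 0.963, -0.0]
force: [0.2, -0.3, -4.1]
finger_gap: 0.0229
```

```bash
cat > sd.py <<'E'
import sys,numpy as np,cv2
from h import *
from plant import arm
n=sys.argv[1]
s=arm.observe(); print(s['time'],s['joint_pos'],s['position'],s['ee_rot'],np.abs(s['qd']).max())
im,d=arm.capture("side");cv2.imwrite(f"pics/{n}.png",im[:,:,::-1])
p=arm.camera_params("side")
T=rot(s['ee_rot']); ax=s['position']+T@[0.0-.002-.016,0,.0886-.058]
u,v=w2px(p,ax)[0]; print(u,v,np.linalg.norm(ax-p['xyz'])); u,v=int(u),int(v)
cv2.imwrite(f"pics/{n}z.png",cv2.resize(im[v-30:v+30,u-35:u+35,::-1],None,fx=10,fy=10,interpolation=2))
E
python3 sd.py s10
```

```text
11.775 [-0.06932553  0.70707746 -0.72649546  0.53674633  0.49172698  1.98775241
  1.66701519] [0.74947199 0.17925798 0.49621387] [ 5.52190787e-05 -2.69661045e-01  9.62955300e-01 -9.04714112e-05] 0.0028917901282974486
330.40169724540397 186.46293908078832 0.9460526564781893
```

View pics/s10z.png

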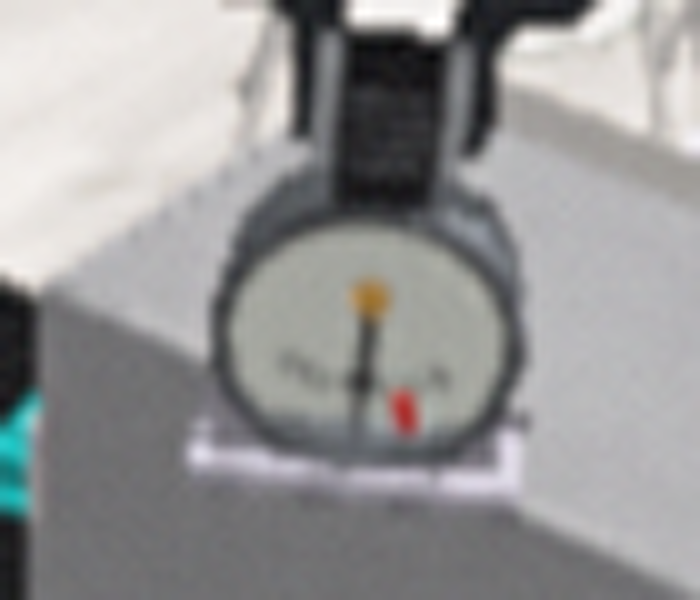

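View pics/s10.png

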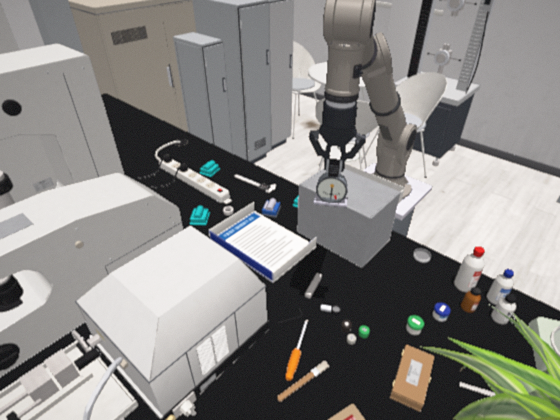

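```bash
python3 - <<'E'
import numpy as np
from h import *
from plant import arm
s=arm.observe()
print(plan(s,*target([.69,.17,.48],np.radians(212),.3)))
# first estimate from image: pixel of axle, plumb, mark
p=arm.camera_params("side");T=rot(s['ee_rot'])
def pt(th,o): # mark at angle th about axle; +th toward gauge +y ; tool y=-gauge y
    return s['position']+T@np.array([o,-.036*np.sin(th)+0,.0886-.058+.036*np.cos(th)])
im=cv2.imread("pics/s10.png");hsv=cv2.cvtColor(im,cv2.COLOR_BGR2HSV)
m=((hsv[...,0]<8)|(hsv[...,0]>172))&(hsv[...,1]>110);m[:170]=0;m[215:]=0;m[:,300:];mm=np.zeros_like(m);mm[170:215,300:365]=m[170:215,300:365]
v,u=np.nonzero(mm);w=hsv[v,u,1].astype(float);print(len(u),(u*w).sum()/w.sum(),(v*w).sum()/w.sum())
a=w2px(p,s['position']+T@[-.018,0,.0306])
for th in (0,-.22,-.26,-.3,-.34,-.38): print(th,w2px(p,pt(th,-.018))[0]-a[0])
E
```

```text
[ 1.855  0.765  0.54   1.718 -0.01  -0.07 ]
6 334.9830508474576 196.5457627118644
0 [-1.19460176 11.98427954]
-0.22 [ 1.97846448 12.03471012]
-0.26 [ 2.55094785 11.98252144]
-0.3 [ 3.11991112 11.91151841]
-0.34 [ 3.68449628 11.82178311]
-0.38 [ 4.24384908 11.71342414]
```

Emit:
jog_arm(
  series=[
    [0.9, 0.4, 0.25, 0.6, 0, 0],
    [1.85, 0.77, 0.5, 1.2, 0, 0],
    [1.85, 0.77, 0.5, 1.72, 0, -0.07],
    [1.85, 0.77, 0.5, 1.72, 0, -0.07],
    [1.85, 0.77, 0.5, 1.72, 0, -0.07],
  ],
)

```text
time: 12.45
position: [0.6908, 0.1695, 0.4814]
ee_rot: [0.04, -0.272, 0.951, -0.143]
force: [0.7, 0.4, -3.8]
finger_gap: 0.0231
```

Emit:
jog_arm(
  series=[
    [0, 0, 0, 0, 0, 0],
    [0, 0, 0, 0, 0, 0],
    [0, 0, 0, 0, 0, 0],
    [0, 0, 0, 0, 0, 0],
    [0, 0, 0, 0, 0, 0],
  ],
)

```text
time: 13.08
position: [0.69, 0.1703, 0.4811]
ee_rot: [0.04, -0.273, 0.95, -0.144]
force: [-0.5, 0.8, -3.1]
finger_gap: 0.0229
```

```bash
python3 sd.py s11; python3 -c "
from plant import arm
from h import *
T=rot(arm.observe()['ee_rot']);print(T.round(4))
print('lean',np.arctan2(-T[2,1],-T[2,2]), np.arctan2(T[2,1],-T[2,2]))"
```

```text
13.075 [-0.04994594  0.48101108 -0.70658626  0.98724841  0.61743597  1.78225738
  1.55722709] [0.69003524 0.17027434 0.48112477] [ 0.04037804 -0.27285433  0.95036347 -0.1439771 ] 0.002263719240215096
337.1764161293305 179.66609243862862 0.9998833225673469
[[-0.8478 -0.507   0.1553]
 [-0.5302  0.8096 -0.2517]
 [ 0.0018 -0.2958 -0.9553]]
lean 0.3002459579320534 -0.3002459579320534
```

View pics/s11z.png

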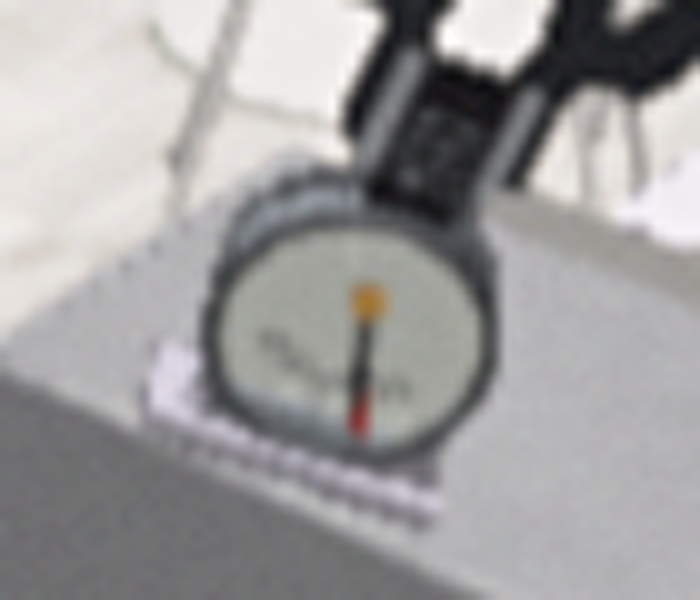

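```bash
cat > mk.py <<'E'
import numpy as np,cv2
from h import *
from scipy.optimize import brentq
from plant import arm
P=arm.camera_params("side")
def red(im,u,v):
    I=im.astype(float)  # BGR
    b,g,r=I[...,0],I[...,1],I[...,2]
    V,U=np.mgrid[:im.shape[0],:im.shape[1]]
    # orange hub: r-b large, g mid ; red: r-g large
    rd=np.clip(r-g-15,0,None); near=(np.hypot(U-u,V-v)>6)&(np.hypot(U-u,V-v)<17)&(V>v)
    w=np.where(near,rd,0); mk=np.array([(w*U).sum(),(w*V).sum()])/w.sum()
    hb=np.clip(r-b-40,0,None)*(np.hypot(U-u,V-v)<5); h=np.array([(hb*U).sum(),(hb*V).sum()])/hb.sum()
    dk=None
    return mk,h,w.sum()
def theta(im,pos,T):
    ax=pos+T@np.array([-.018,0,.0306]); a=w2px(P,ax)[0]
    mk,h,s=red(im,*a); mk,h,s=red(im,*h)
    d=mk-h
    def f(th):
        q=w2px(P,ax+T@np.array([0,-.036*np.sin(th),.036*np.cos(th)]))[0]-a
        return d[0]*q[1]-d[1]*q[0]
    return brentq(f,-.8,.4),d,h-a,s
E
python3 - <<'E'
from mk import *
data={"s10":([0.74947199,0.17925798,0.49621387],[5.52e-05,-0.269661,0.962955,-9e-05]),"s11":([0.69003524,0.17027434,0.48112477],[0.04037804,-0.27285433,0.95036347,-0.1439771])}
for n,(p,q) in data.items(): print(n,theta(cv2.imread(f"pics/{n}.png"),np.array(p),rot(q)))
E
```

```text
s10 (-0.3338726651869367, array([ 3.42444797, 11.26795883]), array([ 1.16201811, -1.04627219]), np.float64(761.0))
s11 (-0.3326287993489547, array([-0.83380938, 11.54311757]), array([ 1.20626603, -0.8783828 ]), np.float64(266.0))
```

Emit:
jog_arm(
  series=[
    [0, 0, 0, -0.35, 0, 0],
    [0, 0, 0, -0.35, 0, 0],
    [0, 0, 0, -0.35, 0, 0],
    [0, 0, 0, -0.35, 0, 0],
    [0, 0, 0, -0.35, 0, 0],
  ],
)

```text
time: 13.75
position: [0.6898, 0.1706, 0.4811]
ee_rot: [0.032, -0.274, 0.954, -0.115]
force: [0.6, 0.2, -3.9]
finger_gap: 0.023
```

```bash
python3 sd.py s12|tee s12.txt;python3 sd.py s13
```

```text
13.75 [-0.02590119  0.49275308 -0.71799129  0.96045039  0.56942036  1.79317034
  1.57369445] [0.68979412 0.17064152 0.48113779] [ 0.03206379 -0.27430341  0.95419292 -0.11508875] 0.003265987135538345
338.03246384502404 179.9038876890151 1.0001727258272357
13.8 [-0.02580935  0.49279975 -0.7179124   0.96032704  0.56938601  1.79318307
  1.57366669] [0.68985151 0.17054639 0.48114983] [ 0.03206931 -0.27419513  0.95422652 -0.1150667 ] 0.0013248762459613273
337.9885619833866 179.89522479130733 1.0001663160371772
```

Emit:
jog_arm(
  series=[
    [0, 0, 0, 0.7, 0, 0],
    [0, 0, 0, 0.7, 0, 0],
    [0, 0, 0, 0.7, 0, 0],
    [0, 0, 0, 0.7, 0, 0],
    [0, 0, 0, 0.7, 0, 0],
  ],
)

```text
time: 14.48
position: [0.6905, 0.1693, 0.4812]
ee_rot: [0.049, -0.271, 0.946, -0.173]
force: [-0.3, 0.7, -2.8]
finger_gap: 0.023
```

```bash
python3 sd.py s14;python3 sd.py s15; python3 - <<'E'
import cv2,numpy as np
cv2.imwrite("pics/cmp.png",np.hstack([cv2.resize(cv2.imread(f"pics/{n}z.png"),(390,334)) for n in("s12","s14")]))
E
```

```text
14.475 [-0.07494607  0.47028434 -0.69269225  1.01419281  0.66494976  1.77223591
  1.53964735] [0.69049282 0.16933163 0.481203  ] [ 0.04862915 -0.27068554  0.94578429 -0.17279066] 0.005534175929826473
336.100416369985 179.31340400767482 0.9995973970059955
14.525 [-0.07508297  0.47028613 -0.6928604   1.01443033  0.66499942  1.77223631
  1.53964948] [0.69039985 0.16949498 0.48111508] [ 0.04857288 -0.27086617  0.94573107 -0.17281474] 0.0058595171820945095
336.1724709157614 179.3515740627862 0.9996420975360939
```

View pics/cmp.png

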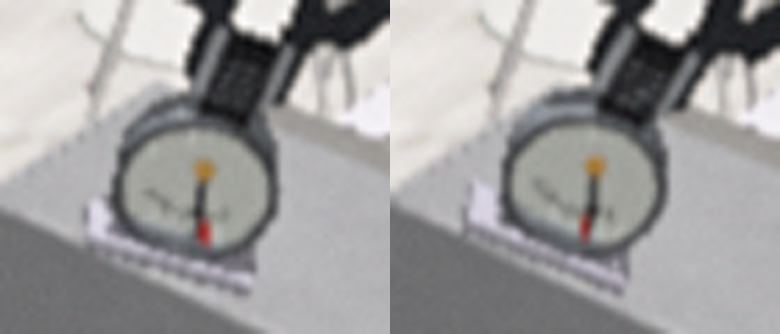

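```bash
cat > ana2.py <<'E'
from mk import *
D={"s10":([0.74947199,0.17925798,0.49621387],[5.52e-05,-0.269661,0.962955,-9e-05]),"s11":([0.69003524,0.17027434,0.48112477],[0.04037804,-0.27285433,0.95036347,-0.1439771]),
"s12":([0.68979412,0.17064152,0.48113779],[0.03206379,-0.27430341,0.95419292,-0.11508875]),"s13":([0.68985151,0.17054639,0.48114983],[0.03206931,-0.27419513,0.95422652,-0.1150667]),
"s14":([0.69049282,0.16933163,0.481203],[0.04862915,-0.27068554,0.94578429,-0.17279066]),"s15":([0.69039985,0.16949498,0.48111508],[0.04857288,-0.27086617,0.94573107,-0.17281474])}
for n,(p,q) in D.items():
    im=cv2.imread(f"pics/{n}.png");T=rot(q);p=np.array(p)
    th,d,off,s=theta(im,p,T)
    lean=np.arctan2(-T[2,1],-T[2,2])
    ax=p+T@np.array([-.018,0,.0306]);a=w2px(P,ax)[0];h=a+off
    pl=w2px(P,ax-[0,0,.036])[0]-a
    g=im.max(2).astype(float)
    xs=[]
    for v in range(int(h[1])+3,int(h[1])+9):
        xc=h[0]+pl[0]/pl[1]*(v-h[1]); u=np.arange(int(round(xc))-3,int(round(xc))+4)
        row=g[v,u];base=np.percentile(row,80);w=np.clip(base-row-15,0,None)
        if w.sum()>0: xs.append((v-h[1],(w*u).sum()/w.sum()-h[0],w.sum()))
    xs=np.array(xs);k,c=np.polyfit(xs[:,0],xs[:,1],1,w=np.sqrt(xs[:,2]))
    print(n,"lean %.3f theta %.3f"%(lean,th),"hub off",off.round(2),"mark d",d.round(2),"plumb slope %.3f"%(pl[0]/pl[1]),"ptr slope %.3f c %.2f"%(k,c),"mark-ptr px %.2f"%(d[0]-(k*d[1]+c)),"mark-plumb %.2f"%(d[0]-pl[0]/pl[1]*d[1]))
E
python3 ana2.py
```

```text
s10 lean 0.000 theta -0.334 hub off [ 1.16 -1.05] mark d [ 3.42 11.27] plumb slope -0.099 ptr slope -0.142 c 0.30 mark-ptr px 4.72 mark-plumb 4.55
s11 lean 0.300 theta -0.333 hub off [ 1.21 -0.88] mark d [-0.83 11.54] plumb slope -0.111 ptr slope -0.121 c -0.04 mark-ptr px 0.61 mark-plumb 0.45
s12 lean 0.240 theta -0.337 hub off [ 1.08 -0.84] mark d [ 0.05 11.19] plumb slope -0.113 ptr slope -0.119 c -0.06 mark-ptr px 1.43 mark-plumb 1.31
s13 lean 0.239 theta -0.332 hub off [ 1.15 -0.85] mark d [-0.02 11.12] plumb slope -0.113 ptr slope -0.107 c -0.16 mark-ptr px 1.34 mark-plumb 1.24
s14 lean 0.361 theta -0.316 hub off [ 1.15 -1.  ] mark d [-1.79 10.98] plumb slope -0.109 ptr slope -0.050 c -0.04 mark-ptr px -1.21 mark-plumb -0.60
s15 lean 0.361 theta -0.310 hub off [ 1.25 -0.96] mark d [-1.91 11.19] plumb slope -0.109 ptr slope -0.085 c 0.03 mark-ptr px -0.98 mark-plumb -0.69
```

```bash
cat > face.py <<'E'
from h import *
from plant import arm
def facepose(pos,cam):
    d=cam-np.array(pos); d/=np.linalg.norm(d); gx=-d; gz=np.array([0,0,1.])-gx*gx[2]; gz/=np.linalg.norm(gz); gy=np.cross(gz,gx)
    return np.array(pos),np.stack([gx,-gy,-gz],1)
E
python3 - <<'E'
from face import *
s=arm.observe();cam=arm.camera_params("side")["xyz"]
pos,Rt=facepose([.78,.26,.56],cam);print(plan(s,pos,Rt))
E
```

```text
[-4.125 -0.023 -2.81  -1.928 -2.916  0.884]
```

Emit:
jog_arm(
  series=[
    [-0.8, 0, -0.7, -0.5, -0.7, 0.2],
    [-1.7, 0, -1.4, -1, -1.4, 0.4],
    [-2.5, 0, -2.1, -1.5, -2.2, 0.6],
    [-3.3, 0, -2.8, -1.93, -2.92, 0.88],
    [-4.1, 0, -2.8, -1.93, -2.92, 0.88],
  ],
)

```text
time: 15.2
position: [0.7792, 0.2559, 0.5618]
ee_rot: [0.253, -0.236, 0.936, 0.062]
force: [0.3, 0.1, -2.6]
finger_gap: 0.0228
```

Emit:
jog_arm(
  series=[
    [0, 0, 0, 0, 0, 0],
    [0, 0, 0, 0, 0, 0],
    [0, 0, 0, 0, 0, 0],
    [0, 0, 0, 0, 0, 0],
  ],
)

```text
time: 15.7
position: [0.7784, 0.2606, 0.5598]
ee_rot: [0.251, -0.238, 0.936, 0.064]
force: [-0.3, -0.1, -4.1]
finger_gap: 0.0228
```

```bash
python3 sd.py s16
```

```text
15.7 [ 0.11792498  0.4476487  -0.82443044  0.95457912  0.36817512  1.33197872
  1.51359161] [0.77837146 0.26057266 0.55981187] [ 0.25144173 -0.23818454  0.93595093  0.06356922] 0.0020272385329458036
355.2982265863999 179.60785949062887 0.838054105135594
```

View pics/s16z.png

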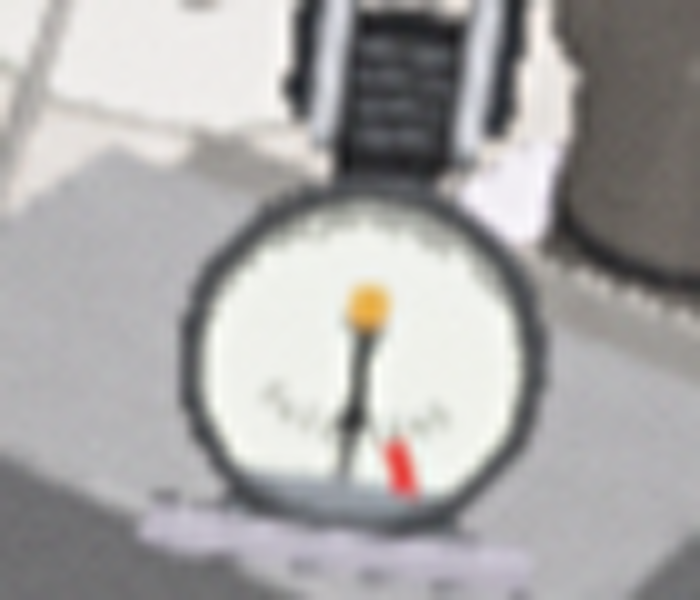

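```bash
cat > ana3.py <<'E'
from mk import *
def run(n,p,q,verbose=True):
    im=cv2.imread(f"pics/{n}.png");T=rot(q);p=np.array(p)
    ax=p+T@np.array([-.018,0,.0306]);a=w2px(P,ax)[0]
    I=im.astype(float);V,U=np.mgrid[:im.shape[0],:im.shape[1]]
    b,g,r=I[...,0],I[...,1],I[...,2]
    w=np.clip(r-b-50,0,None)*(np.hypot(U-a[0],V-a[1])<6)*(g>90);h=np.array([(w*U).sum(),(w*V).sum()])/w.sum()
    rr=np.hypot(U-h[0],V-h[1])
    w=np.clip(r-g-20,0,None)*((rr>9)&(rr<24)&(V>h[1]));mk=np.array([(w*U).sum(),(w*V).sum()])/w.sum()
    # direction by PCA
    X=np.stack([U-mk[0],V-mk[1]],-1)[w>0];C=np.cov(X.T,aweights=w[w>0]);ev,E=np.linalg.eigh(C)
    d=mk-h
    gdir=T.T@np.array([0,0,-1.]);lean=np.arctan2(gdir[1],gdir[2])   # in-plane gravity tool y,z
    def f(th):
        return w2px(P,ax+T@np.array([0,-.036*np.sin(th),.036*np.cos(th)]))[0]-a
    ths=np.linspace(-.8,.4,601);S=np.array([f(t) for t in ths]);sl=S[:,0]/S[:,1]
    th=lambda s:np.interp(s,sl,ths)
    xs=[]
    for v in range(int(h[1])+4,int(h[1])+17):
        if int(h[1])+10<=v<=int(h[1])+12: continue # printed scale
        t=-lean; xc=h[0]+np.interp(t,ths,sl)*(v-h[1]); u=np.arange(int(round(xc))-2,int(round(xc))+3)
        row=g[v,u];base=max(row[0],row[-1]);ww=np.clip(base-row-20,0,None)
        if ww.sum()>0: xs.append((v-h[1],(ww*u).sum()/ww.sum()-h[0],ww.sum()))
    xs=np.array(xs);k,c=np.polyfit(xs[:,0],xs[:,1],1)
    k0=(xs[:,0]*xs[:,1]).sum()/(xs[:,0]**2).sum()
    print(n,"pred ptr %.3f"%(-lean),"ptr(fit) %.3f c %.2f ptr(hub) %.3f"%(th(k),c,th(k0)),"mark %.3f"%th(d[0]/d[1]),"d",d.round(2),"R",np.linalg.norm(d).round(2),"model R",np.linalg.norm(S[300]).round(2),"hub off",(h-a).round(2),"mark dir th %.3f"%th(E[0,1]/E[1,1]),
     "mark-ptr %.3f"%(th(d[0]/d[1])-th(k0)))
    print(np.round(xs,2).tolist()) if verbose else None
if __name__=="__main__":
    run("s16",[0.77837146,0.26057266,0.55981187],[0.25144173,-0.23818454,0.93595093,0.06356922])
E
python3 ana3.py
```

```text
s16 pred ptr -0.001 ptr(fit) 0.400 c 0.20 ptr(hub) 0.400 mark 0.400 d [ 3.2  16.14] R 16.45 model R 16.77 hub off [ 1.09 -0.32] mark dir th 0.400 mark-ptr 0.000
[[3.72, -0.39, 254.0], [4.72, -0.64, 227.0], [5.72, -0.86, 204.0], [6.72, -0.92, 191.0], [7.72, -0.92, 193.0], [8.72, -1.04, 208.0], [12.72, -1.89, 137.0], [13.72, -2.06, 159.0], [14.72, -2.15, 127.0], [15.72, -2.42, 124.0]]
```

```bash
sed -i 's/np.interp(s,sl,ths)/np.interp(s,sl[::-1],ths[::-1])/' ana3.py; python3 ana3.py
```

```text
s16 pred ptr -0.001 ptr(fit) 0.017 c 0.20 ptr(hub) 0.000 mark -0.335 d [ 3.2  16.14] R 16.45 model R 16.77 hub off [ 1.09 -0.32] mark dir th -0.410 mark-ptr -0.335
[[3.72, -0.39, 254.0], [4.72, -0.64, 227.0], [5.72, -0.86, 204.0], [6.72, -0.92, 191.0], [7.72, -0.92, 193.0], [8.72, -1.04, 208.0], [12.72, -1.89, 137.0], [13.72, -2.06, 159.0], [14.72, -2.15, 127.0], [15.72, -2.42, 124.0]]
```

Emit:
jog_arm(
  series=[
    [0, 0, 0, 1, 0, 0],
    [0, 0, 0, 1.92, 0, 0],
    [0, 0, 0, 1.92, 0, 0],
    [0, 0, 0, 1.92, 0, 0],
    [0, 0, 0, 1.92, 0, 0],
  ],
)

```text
time: 16.38
position: [0.78, 0.2579, 0.5598]
ee_rot: [0.288, -0.191, 0.934, -0.093]
force: [1.2, -0.4, -3.2]
finger_gap: 0.0229
```

Emit:
jog_arm(
  series=[
    [0, 0, 0, 0, 0, 0],
    [0, 0, 0, 0, 0, 0],
    [0, 0, 0, 0, 0, 0],
  ],
)

```text
time: 16.75
position: [0.7789, 0.2603, 0.5594]
ee_rot: [0.287, -0.193, 0.934, -0.093]
force: [0.0, -0.1, -4.0]
finger_gap: 0.0228
```

```bash
python3 - <<'E'
from plant import arm
from ana3 import *
s=arm.observe();im,d=arm.capture("side");cv2.imwrite("pics/s17.png",im[:,:,::-1])
run("s17",s['position'],s['ee_rot'],False)
a=w2px(P,s['position'])[0].astype(int)
cv2.imwrite("pics/s17z.png",cv2.resize(im[a[1]-25:a[1]+35,a[0]-35:a[0]+35,::-1],None,fx=10,fy=10,interpolation=2))
E
```

```text
s17 pred ptr -0.335 ptr(fit) -0.309 c 0.14 ptr(hub) -0.321 mark -0.321 d [-2.61 16.74] R 16.94 model R 16.8 hub off [ 1.16 -0.32] mark dir th -0.421 mark-ptr -0.000
```

View pics/s17z.png

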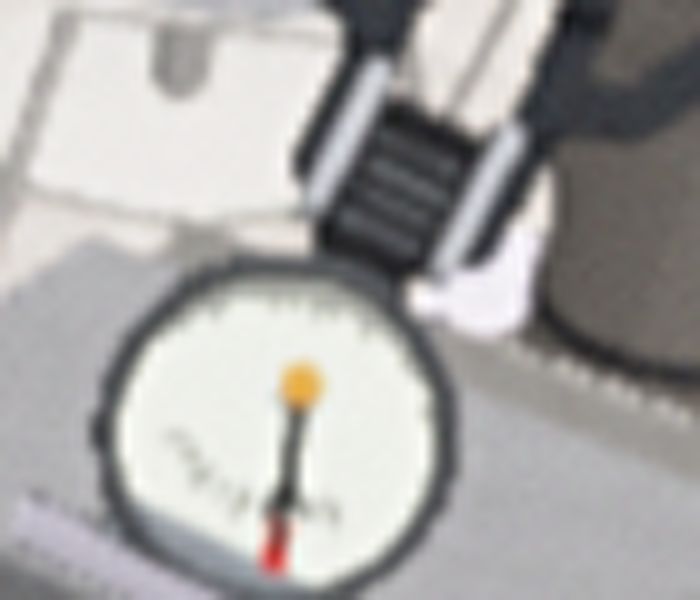

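```bash
python3 - <<'E'
from h import *
from plant import arm
s=arm.observe()
print(plan(s,*target([.70,.1,.5],np.radians(180))))
E
```

```text
[ 5.201 -3.491  0.452 -1.091  3.37   2.259]
```

Emit:
jog_arm(
  series=[
    [1, -0.7, 0.1, -0.2, 0.7, 0.45],
    [2, -1.4, 0.2, -0.4, 1.35, 0.9],
    [3.1, -2.1, 0.3, -0.65, 2, 1.35],
    [4.2, -2.8, 0.4, -0.87, 2.7, 1.8],
    [5.2, -3.5, 0.45, -1.09, 3.37, 2.26],
  ],
)

```text
time: 17.42
position: [0.7002, 0.099, 0.5005]
ee_rot: [-0.0, 0.001, 1.0, 0.0]
force: [1.3, -0.5, -4.7]
finger_gap: 0.0231
```

```bash
python3 - <<'E'
from h import *
from plant import arm
s=arm.observe()
print(s['position'],plan(s,*target([.60,-.05,.48],np.radians(130))),plan(s,*target([.50,-.25,.42],np.radians(60))))
E
```

```text
[0.70016652 0.0989629  0.50054994] [ 3.326e+00 -4.975e+00  6.840e-01  2.000e-03 -4.000e-03  4.985e+00] [ 6.6400e+00 -1.1651e+01  2.6820e+00 -1.0000e-03 -5.0000e-03  1.1985e+01]
```

Emit:
jog_arm(
  series=[
    [0.7, -1, 0.1, 0, 0, 1],
    [1.4, -2, 0.3, 0, 0, 2],
    [2, -3, 0.4, 0, 0, 3],
    [2.7, -4, 0.6, 0, 0, 4],
    [3.3, -5, 0.7, 0, 0, 5],
  ],
)

```text
time: 18.05
position: [0.6008, -0.0515, 0.4796]
ee_rot: [0.002, 0.425, 0.905, -0.0]
force: [0.0, -0.7, -3.5]
finger_gap: 0.023
```

```bash
python3 - <<'E'
from h import *
from plant import arm
s=arm.observe()
print(s['position'],plan(s,*target([.50,-.26,.44],np.radians(78))))
E
```

```text
[ 0.60080247 -0.05145121  0.47956374] [-3.203 -7.024  1.323  0.013  0.015  5.165]
```

Emit:
jog_arm(
  series=[
    [-0.6, -1.4, 0, 0, 0, 1],
    [-1.3, -2.8, 0.1, 0, 0, 2],
    [-1.9, -4.2, 0.2, 0, 0, 3],
    [-2.6, -5.6, 0.8, 0, 0, 4],
    [-3.2, -7, 1.3, 0, 0, 5],
  ],
)

```text
time: 18.68
position: [0.5016, -0.2606, 0.4403]
ee_rot: [0.002, 0.768, 0.641, -0.0]
force: [0.4, -0.6, -3.6]
finger_gap: 0.0226
```

Emit:
jog_arm(
  series=[
    [0, 0, 0, 0, 0, 1],
    [0, 0, 0, 0, 0, 2],
    [0, 0, 0, 0, 0, 3],
    [0, 0, 0, 0, 0, 4],
    [0, 0, 0, 0, 0, 5],
  ],
)

```text
time: 19.3
position: [0.5024, -0.259, 0.4408]
ee_rot: [0.002, 0.967, 0.256, 0.001]
force: [0.0, -0.0, -3.1]
finger_gap: 0.023
```

Emit:
jog_arm(
  series=[
    [0, 0, 0, 0, 0, 0],
    [0, 0, 0, 0, 0, 0],
  ],
)

```text
time: 19.55
position: [0.5021, -0.2587, 0.4405]
ee_rot: [0.001, 0.966, 0.26, 0.0]
force: [-0.1, -0.7, -3.4]
finger_gap: 0.0233
```

```bash
python3 - <<'E'
from h import *
from plant import arm
s=arm.observe()
print(s['position'],plan(s,*target([.4968,-.2712,.16],np.radians(27.3))))
E
```

```text
[ 0.50213177 -0.25868323  0.44054177] [-3.650e-01  2.570e-01  9.352e+00  9.000e-03 -2.000e-03  2.860e-01]
```

Emit:
jog_arm(
  series=[
    [-0.36, 0.26, 2, 0.01, 0, 0.28],
    [-0.36, 0.26, 4, 0.01, 0, 0.28],
    [-0.36, 0.26, 6, 0.01, 0, 0.28],
    [-0.36, 0.26, 8, 0.01, 0, 0.28],
    [-0.36, 0.26, 9.3, 0.01, 0, 0.28],
  ],
)

```text
time: 20.18
position: [0.4951, -0.2704, 0.1584]
ee_rot: [-0.002, 0.972, 0.236, -0.001]
force: [0.5, 0.3, -3.7]
finger_gap: 0.0227
```

Emit:
jog_arm(
  series=[
    [0, 0, 0, 0, 0, 0],
    [0, 0, 0, 0, 0, 0],
    [0, 0, 0, 0, 0, 0],
    [0, 0, 0, 0, 0, 0],
  ],
)

```text
time: 20.68
position: [0.4974, -0.2713, 0.163]
ee_rot: [0.0, 0.972, 0.235, 0.001]
force: [-0.1, 0.3, -3.2]
finger_gap: 0.0231
```

```bash
python3 wr.py w20; python3 - <<'E'
from h import *
from plant import arm
s=arm.observe();print(s['force'],s['moment'])
print(s['position'],plan(s,*target([.4968,-.2712,.1336],np.radians(27.3))))
z=np.load("pics/w20.npz");W=fcloud(z);T=(W-z['pos'])@rot(z['ee'])
m=(np.abs(T[...,2]-.08)<.012)&(np.abs(T[...,0])<.03)&(np.abs(T[...,1])<.06)
Q=T[m];print(Q.min(0),Q.max(0))
im=cv2.imread("pics/w20.png");cv2.imwrite("pics/w20z.png",cv2.resize(im[140:290,190:370],None,fx=4,fy=4))
E
```

```text
20.675 [ 0.49744168 -0.27130987  0.16301487] [3.61425557e-04 9.71943180e-01 2.35213496e-01 9.66966402e-04] [-0.07805188  0.27920238 -3.24512166] 0.01421527060338501
[ 0.40609185 -0.15719906 -4.11852473] [-0.01959216 -0.03196198  0.03254321]
[ 0.49711787 -0.2711834   0.16259676] [-0.011 -0.005  0.967  0.003 -0.007 -0.01 ]
[ 0.00444823 -0.0416179   0.06802951] [0.01530721 0.04252889 0.08778709]
```

View pics/w20z.png

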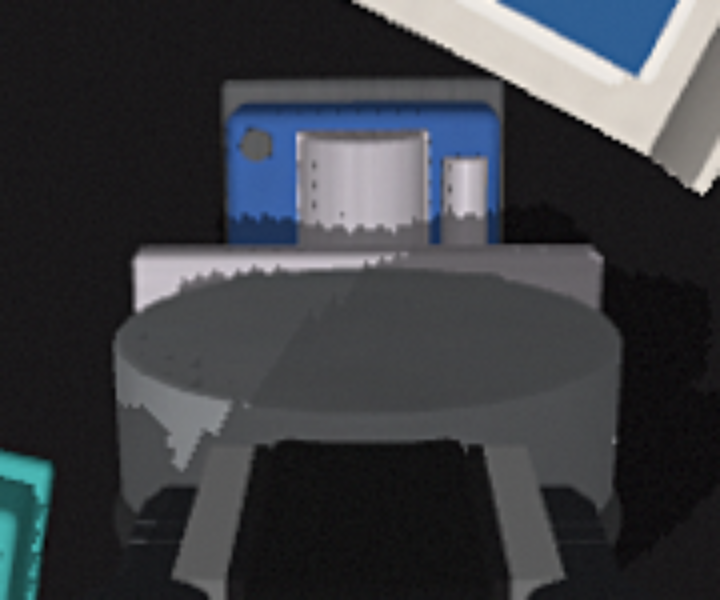

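Emit:
jog_arm(
  series=[
    [-0.01, 0, 0.5, 0, 0, 0],
    [-0.01, 0, 0.87, 0, 0, 0],
    [-0.01, 0, 0.87, 0, 0, 0],
    [-0.01, 0, 0.87, 0, 0, 0],
  ],
)

```text
time: 21.22
position: [0.4957, -0.2707, 0.1345]
ee_rot: [-0.001, 0.972, 0.235, -0.001]
force: [-0.2, -0.0, -3.9]
finger_gap: 0.0229
```

Emit:
jog_arm(
  series=[
    [0, 0, 0.05, 0, 0, 0],
    [0, 0, 0.08, 0, 0, 0],
    [0, 0, 0.08, 0, 0, 0],
  ],
)

```text
time: 21.6
position: [0.4962, -0.2709, 0.1335]
ee_rot: [-0.001, 0.972, 0.235, -0.0]
force: [-2.3, 0.9, 4.1]
finger_gap: 0.0229
```

Emit:
jog_arm(
  series=[
    [0, 0, -0.02, 0, 0, 0],
    [0, 0, -0.02, 0, 0, 0],
    [0, 0, -0.02, 0, 0, 0],
    [0, 0, -0.02, 0, 0, 0],
    [0, 0, -0.02, 0, 0, 0],
  ],
)

```text
time: 22.22
position: [0.4962, -0.2709, 0.1335]
ee_rot: [-0.001, 0.972, 0.235, -0.0]
force: [-2.1, 1.4, 4.2]
finger_gap: 0.0229
```

```bash
python3 - <<'E'
from h import *
from plant import arm
for i in range(3):
    s=arm.observe();print(s['time'],s['position'],s['ee_rot'],s['force'],s['moment']); arm.capture("side")
im,d=arm.capture("side");cv2.imwrite("pics/s21.png",cv2.resize(im[170:235,235:335,::-1],None,fx=7,fy=7,interpolation=2))
E
```

```text
22.225 [ 0.4961897  -0.27092514  0.13354983] [-6.95528824e-04  9.71963631e-01  2.35130131e-01 -1.94254979e-04] [-2.06197154  1.3893889   4.23343299] [ 0.32757675  0.57407038 -0.02947779]
22.275 [ 0.49618867 -0.27091631  0.13353664] [-6.90481873e-04  9.71959205e-01  2.35148440e-01 -1.96188141e-04] [-2.2956171   0.88315305  3.66963195] [0.39447622 0.58612347 0.0010938 ]
22.325 [ 0.49619213 -0.27095184  0.13354035] [-6.81820851e-04  9.71971750e-01  2.35096629e-01 -1.64957559e-04] [-1.69836331  0.86338785  4.56345524] [0.4105515  0.64513364 0.05014792]
```

View pics/s21.png

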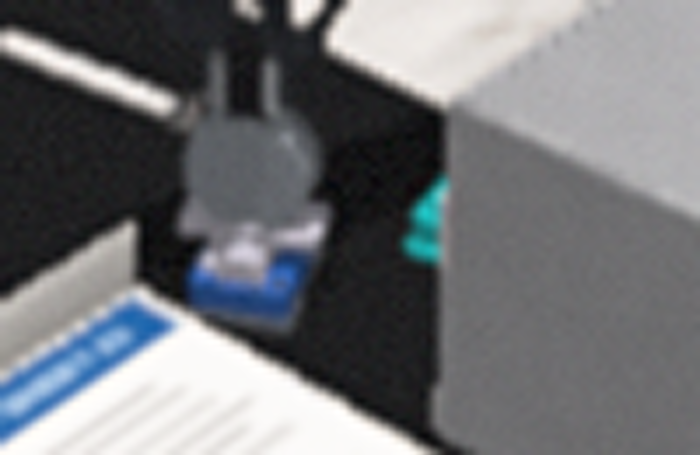

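Emit:
jog_arm(
  series=[
    [0, 0.113, 0.002, 0.19, 0, 0],
    [0, 0.226, 0.007, 0.378, 0, 0],
    [0, 0.338, 0.017, 0.567, 0, 0],
    [0, 0.45, 0.03, 0.756, 0, 0],
    [0, 0.45, 0.03, 0.756, 0, 0],
  ],
)

```text
time: 23.05
position: [0.503, -0.2835, 0.1326]
ee_rot: [-0.066, 0.97, 0.234, -0.015]
force: [-2.3, 1.8, 5.8]
finger_gap: 0.0228
```

```bash
cat > st.py <<'E'
from h import *
from plant import arm
s=arm.observe();T=rot(s['ee_rot']);G=T@np.diag([1.,-1,-1])
print(s['time'],s['position'],"F",s['force'].round(2),"Ftool",(T.T@s['force']).round(2),"lean %.4f"%np.arctan2(-T[2,1],-T[2,2]),"pitch %.4f"%T[2,0],"yaw %.2f"%np.degrees(np.arctan2(T[1,0],T[0,0])),s['finger_gap'])
C=np.array([.4951,-.2723,.031]); S=R.from_euler('z',27.3,degrees=True).as_matrix()
sole=s['position']+T@[-.002,.0003,.0886]
d=G.T@(sole-C); print("sole centre rel. ridge axis in gauge frame mm",(d*1000).round(2),"(want 0,0,14)")
a=np.array([0,d[1]*0,0]);
E
python3 st.py
```

```text
23.05 [ 0.50300053 -0.28346     0.13257754] F [-2.28  1.77  5.82] Ftool [-1.22 -3.38 -5.41] lean 0.1358 pitch 0.0010 yaw 27.11 0.022817221321825194
sole centre rel. ridge axis in gauge frame mm [ 0.05  0.04 13.87] (want 0,0,14)
```

Emit:
jog_arm(
  series=[
    [0, 0.167, 0, 0.28, 0, 0],
    [0, 0.333, 0.006, 0.559, 0, 0],
    [0, 0.499, 0.026, 0.838, 0, 0],
    [0, 0.663, 0.045, 1.117, 0, 0],
    [0, 0.663, 0.045, 1.117, 0, 0],
  ],
)

```text
time: 23.68
position: [0.5122, -0.3022, 0.1275]
ee_rot: [-0.159, 0.959, 0.231, -0.038]
force: [0.6, -1.0, 1.1]
finger_gap: 0.023
```

Emit:
jog_arm(
  series=[
    [0, 0, 0, 0, 0, 0],
    [0, 0, 0, 0, 0, 0],
  ],
)

```text
time: 23.92
position: [0.5113, -0.3007, 0.1281]
ee_rot: [-0.158, 0.959, 0.232, -0.038]
force: [0.1, -1.3, -2.5]
finger_gap: 0.0229
```

```bash
python3 st.py; python3 wr.py w22; python3 -c "
from plant import arm
import cv2
for n,(v0,v1,u0,u1) in {'side':(170,235,235,335),'top':(205,265,270,350)}.items():
    im,d=arm.capture(n);cv2.imwrite(f'pics/{n}22.png',cv2.resize(im[v0:v1,u0:u1,::-1],None,fx=7,fy=7,interpolation=2))
"; python3 st.py
```

```text
23.925 [ 0.51129773 -0.30073429  0.12810489] F [ 0.06 -1.26 -2.55] Ftool [-0.52  1.9   2.05] lean 0.3266 pitch -0.0001 yaw 27.21 0.022874417352731706
sole centre rel. ridge axis in gauge frame mm [-0.61 -0.11 13.86] (want 0,0,14)
23.925 [ 0.51129773 -0.30073429  0.12810489] [-0.15801179  0.95900991  0.23208977 -0.03829627] [ 0.05794372 -1.25747157 -2.54982321] 0.012484352803896814
24.075 [ 0.51097901 -0.30023869  0.12832597] F [ 0.87 -1.21 -2.32] Ftool [0.22 2.14 1.72] lean 0.3280 pitch -0.0005 yaw 27.22 0.022842422807845607
sole centre rel. ridge axis in gauge frame mm [-0.7   0.65 13.88] (want 0,0,14)
```

View pics/side22.png

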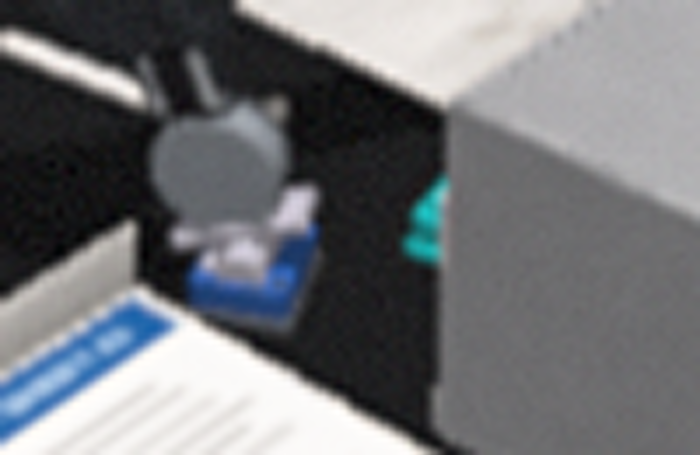

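View pics/w22.png

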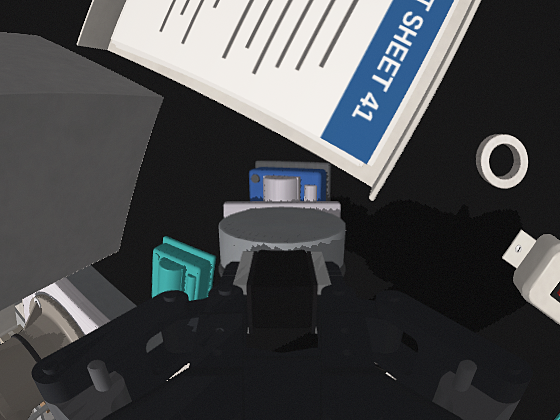

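Emit:
jog_arm(
  series=[
    [0, 0, 0.02, 0, 0, 0],
    [0, 0, 0.035, 0.01, 0, 0],
    [0, 0, 0.035, 0.01, 0, 0],
    [0, 0, 0.035, 0.01, 0, 0],
  ],
)

```text
time: 24.58
position: [0.5112, -0.3003, 0.1282]
ee_rot: [-0.159, 0.959, 0.232, -0.039]
force: [-0.7, -2.4, 4.8]
finger_gap: 0.0225
```

```bash
python3 st.py
```

```text
24.575 [ 0.51119752 -0.3002883   0.12817522] F [-0.68 -2.37  4.75] Ftool [-1.69  0.16 -5.08] lean 0.3296 pitch 0.0001 yaw 27.19 0.022524420144844935
sole centre rel. ridge axis in gauge frame mm [-0.47  0.63 13.78] (want 0,0,14)
```

Emit:
jog_arm(
  series=[
    [0, 0, 0, 0, 0, 0],
    [0, 0, 0, 0, 0, 0],
    [0, 0, 0, 0, 0, 0],
    [0, 0, 0, 0, 0, 0],
  ],
)

```text
time: 25.08
position: [0.5112, -0.3003, 0.1281]
ee_rot: [-0.159, 0.959, 0.232, -0.039]
force: [0.4, -2.3, 4.6]
finger_gap: 0.0229
```

```bash
python3 st.py
```

```text
25.075 [ 0.5112046  -0.30028218  0.12814512] F [ 0.37 -2.29  4.64] Ftool [-0.72  0.58 -5.1 ] lean 0.3296 pitch 0.0001 yaw 27.19 0.02293057879861669
sole centre rel. ridge axis in gauge frame mm [-0.46  0.63 13.75] (want 0,0,14)
```

```bash
python3 -c "
from plant import arm
print(arm.hand_in(), arm.observe()['time'])"
```

```text
the job is handed in; nothing more can be done
the job is handed in; nothing more can be done
```

I picked the gauge up by its tab and set it upright on the ridge of the blue stud block. I then rocked it to 0.330 rad, top towards its −y, and handed in at about 25 s still holding it there.

**Reading the mark:** Before placing the gauge, I held its dial up to the side camera.
- With the gauge upright, the mark read about −0.335 and the pointer about 0.00.
- With the gauge leaned 0.335, pointer and mark coincided, both reading −0.32 from the image.
- Earlier views from further away gave between −0.31 and −0.337, so the mark angle is good to about ±0.015 rad.

**Last checks before hand-in:**

| Check | Reading |
|---|---|
| Lean | 0.3296 rad |
| Sole centre off the ridge centre | about 0.5 mm along the ridge, 0.6 mm across |
| Dial turned from square to the ridge | about 0.1° |
| Force of the sole on the ridge | about 8 N, of which about 3.5 N is the gauge's own weight |
| Movement over the last half second | none to speak of |

The sole position and squareness come from the measured arm pose and the fitted stud position, which rest on a camera calibration good to about 2 mm.

**Not checked directly:** In the final pose the dial faces away from the side and wrist cameras. The pointer on the mark is therefore inferred from the lean and the earlier reading, not seen in place. I moved nothing else on purpose, and the last pictures showed nothing out of place near the stud.

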